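# Empty the ball mill onto its sieve

## Robot

A 6-joint arm with a two-finger parallel gripper is mounted at the origin on the work surface. World frame = base frame: x ahead of the robot, y to its left, z up, the work surface at z = 0. Lengths are in mm, angles in degrees, forces in N, time in s.
With the tool pointing down it reaches from about 300 to 775 mm from the base axis. Payload 14.6 kg.
Tool frame: the origin (TCP) lies at the very end of the fingers, on their centre line; the grasp point (between the pads) lies 19 mm behind it (grip_point_offset is the z of the grasp point in the tool frame, in mm); z points along the fingers, y is the direction in which the jaws open and shut (so a half turn about z gives the same grasp; the last joint's range is limited). The gripper opens to 94 mm and grips with 3 to 60 N. Pads are 16 mm wide; open, the fingers measure 119 mm over their backs; the gripper's body (75 mm by 177 mm) begins 78 mm behind the grasp point.
Start: joints at [-3.816, 17.183, 87.147, -0, 75.671, -3.816], TCP at [549.99, -0.002, 205.446] pointing down, gripper open.
Joint ranges: [-173.82, 173.82], [-45.26, 126.66], [13.44, 144.39], [-59.66, 239.66], [0, 175.72], [-146.38, 146.38]. Speed limits (degrees/s): [127.2, 127.2, 147.25, 180, 180, 180].

## Interface

Orientations are given as [roll, pitch, yaw] about the fixed x, y, z axes, in that order (R = Rz(yaw) Ry(pitch) Rx(roll)).
In Python, from cell import state, grab_frame, sign_off, grip_point_offset gives the robot as it stands.
- The arm moves only by the tool servo_tool, never from a script. Its argument "steps" is text: rows parted by semicolons, each of 7 numbers parted by spaces: the turn, a rotation vector about the tool's x, y, z in degrees, then the shift along the tool's x, y, z in m, then the closure, from 0 (fully open) to 1 (shut). A call has 1 to 5 rows; each row is the pose to reach, as a shift and turn from the pose commanded when the call began, along the tool's axes at that moment; what a row does not reach only later rows make up. A row lasts 1/8 s, in which the tool goes at most 62.5 mm and 10.7 degrees, less where a joint would pass 70% of its speed; a pose out of reach is approached as far as the arm can. A call with a gripper value outside its range is refused whole. The fingers move at their own pace and stop on an object; "newtons" is the grip in N (left out, the last holds). Time passes only in rows, so rows that repeat a pose let the fingers close. It gives the time, the measured TCP pose, the force and the opening at its end, in the units of the state.
- state(): the state, without advancing time (a new reading comes with each control period).
- grab_frame(name): name is "scene" or "side" or "wrist"; returns a dict with "pixels" (384x512x3 uint8, red, green, blue), "fov_y" (degrees; the focal length in pixels is half the picture's height over the tangent of half this angle, whatever the lens; pixels are square), "cx", "cy" (the principal point, pixels), "pose" (4x4, takes a point from camera to world coordinates). Camera axes: x right, y down, z forward; pixel columns grow to the right and rows downward; lengths in mm; the calibration is good to about 2 mm. A picture is of the moment at which its call begins. There is no depth.
- sign_off(): hands the job in, once; it reports no verdict.
The state is a dict: "clock": time; "joints": joint angles; "joint_vel": joint speeds; "joint_efforts": joint torques, N m; "position": TCP position; "orientation": TCP orientation; "contact_force": force on the tool from outside, world axes, zero at the start; "ft_torque": the same for the moment, N m; "gripper_width": opening from 0.0 (shut) to 1.0 (fully open).
Only numpy, scipy, OpenCV 4.12 (cv2) and the standard library are available. Lean on these libraries where they do the work, as an engineer would, in place of code of your own. Each camera call takes 0.05 s, during which the arm holds its last target.

## Task

Set the square sieve gently and squarely on the receiver pan at the foot of the ball mill's chute, fully home all round. Then turn the mill's jar by its turnstile until the open port faces straight down and all six grinding balls have run down the chute and lie in the sieve; leave the port facing down, the sieve in place and everything else on the bench as it is.

Things in the scene. Friction and masses are not known exactly. Their poses are not given: they have to be found in the camera images.
- mill: Bench ball mill, fixed. Origin on the bench under the middle of the jar; x along the jar's axis away from the turnstile, y from pan to jar. Clear jar 116 mm across, axis 210 mm up, between two cheeks (outer faces x = -60, +60 mm; 210 mm high, bearings to 236). Housing 238 mm high at x = 65 to 195. Steel chute 80 mm wide under the jar slopes to its lip at y = -95 mm, 76 mm up; the pan lies beyond.
- drum (a joint): Turn of the jar, rad. 0: port straight up. Positive turns the port, and whatever is on top of the turnstile, towards the mill's -y (pan side). It turns either way; +3.14 and -3.14 both have the port straight down. Stiff: stays where it is left; about 4 N at a knob turns it.
- port (a point): Middle of the jar's side port (open steel-collared hole 72 x 50 mm), at the collar's rim, 60 mm from the axis. Its z points outwards through the port: straight down when the port faces down.
- hub (a point): Centre of the turnstile (38 mm hub) on the jar's axle, 125 mm from the jar's middle towards mill -x, 65 mm clear of the near cheek. Four 10 mm bars at right angles end in red ball knobs, 30 mm diameter, centres 85 mm from the axis; at joint 0 they stand 45 degrees either side of up and of down. The knobs are fast on their bars but can pivot between two fingers.
- knob0 (a point): Centre of red ball knob 0 of the turnstile (30 mm diameter). At joint 0 it lies 45 degrees from straight up, measured towards the mill's -y.
- knob1 (a point): Centre of red ball knob 1 of the turnstile (30 mm diameter). At joint 0 it lies 135 degrees from straight up, measured towards the mill's -y.
- knob2 (a point): Centre of red ball knob 2 of the turnstile (30 mm diameter). At joint 0 it lies 225 degrees from straight up, measured towards the mill's -y.
- knob3 (a point): Centre of red ball knob 3 of the turnstile (30 mm diameter). At joint 0 it lies 315 degrees from straight up, measured towards the mill's -y.
- pan (a point): Centre of the open top of the square aluminium receiver pan fixed to the mill, in the plane of its rim, 42 mm above the bench, 157 mm from the jar's axis. Outside 112 x 112 mm, inside 102 x 102 mm, 5 mm wall, sides parallel to its x and y (which are the mill's).
- sieve: Square steel sieve, loose, about 220 g. Origin: middle of its underside. Frame 112 x 112 mm, sides along its x and y, from 10 to 35 mm up; below it a tapered skirt (98 mm square, 94 at its foot, 10 mm deep) drops inside the pan's rim. Seated, the origin is 10 mm below pan; any quarter turn fits. The seated frame stands 6 mm beside the chute lip and 9 mm below it.
- sieve_knob (a point): Middle of the blue knob (18 mm diameter, 24 mm high, upright) on the sieve's thin central lifting post, 67 mm above the sieve's origin.
- ball0_center (a point): Centre of white ceramic grinding ball 0, 22 mm diameter, 21 g, in the jar at the start.
- ball1_center (a point): Centre of white ceramic grinding ball 1, 22 mm diameter, 21 g, in the jar at the start.
- ball2_center (a point): Centre of white ceramic grinding ball 2, 22 mm diameter, 21 g, in the jar at the start.
- ball3_center (a point): Centre of white ceramic grinding ball 3, 22 mm diameter, 21 g, in the jar at the start.
- ball4_center (a point): Centre of white ceramic grinding ball 4, 22 mm diameter, 21 g, in the jar at the start.
- ball5_center (a point): Centre of white ceramic grinding ball 5, 22 mm diameter, 21 g, in the jar at the start.
- beaker: Bystander: clear glass beaker, 70 mm across, 95 mm high. Origin: middle of its underside (for the lying tools, middle of the tool).
- jar: Bystander: amber glass jar with white cap, 72 mm across, 85 mm high. Origin: middle of its underside (for the lying tools, middle of the tool).
- solvent: Bystander: clear glass solvent bottle with blue cap, 86 mm across, 180 mm high. Origin: middle of its underside (for the lying tools, middle of the tool).
- washbottle: Bystander: white wash bottle with red cap and spout, 66 mm across, 205 mm high. Origin: middle of its underside (for the lying tools, middle of the tool).
- cover: Bystander: the jar's port cover: steel plate 74 x 58 mm, 7 mm thick, with a black knob 31 mm high. Origin: middle of its underside (for the lying tools, middle of the tool).
- brush: Bystander: cleaning brush lying flat, 180 mm long. Origin: middle of its underside (for the lying tools, middle of the tool).
- spatula: Bystander: steel lab spatula lying flat, 180 mm long. Origin: middle of its underside (for the lying tools, middle of the tool).
Things that resemble listed ones, but are neither listed nor needed, are in the scene too. What is meant by the sieve is not green or turquoise, and is the larger of those in its own colour.

How it is judged:
By the outcome, as a careful person would: the job done as asked, in the order asked, and still so for the second after the job is handed in, with the robot touching nothing.
It also fails if it takes over 72 s, if anything falls off the work surface, if the arm or the gripper's body presses on something with over 40 N, if the wrist force passes 120 N, or if a joint passes its speed limit or range.

## Working session

There is one attempt and no reset: what is moved stays moved. The work goes in short steps, Python scripts to look and compute and a tool call to move; the robot and the scene stay as the last step left them, time stands still between calls to the robot, and variables do not carry over. Pictures are saved under pics/ and viewed, and the job is handed in when it is done.

Besides the shell and the picture viewer there is one more tool, called after "Request:" by a JSON object that holds its "api" and its "payload". servo_tool: Moves the arm, as the interface text tells. Its arguments: {"type":"object","properties":{"steps":{"type":"string"},"newtons":{"type":"number"}},"required":["steps"]}

```bash
mkdir -p pics; ls
python3 - <<'E'
from cell import state, grab_frame, grip_point_offset
import cv2
print(state(), grip_point_offset)
for n in ["scene","side","wrist"]:
    f=grab_frame(n); print(n,f["fov_y"],f["cx"],f["cy"],f["pose"])
    cv2.imwrite(f"pics/{n}0.png",f["pixels"][:,:,::-1])
E
```

```text
pics
{'clock': 0.0, 'joints': array([-3.81652982e+00,  1.72150449e+01,  8.71798052e+01, -1.79057944e-03,
        7.56696110e+01, -3.81638419e+00]), 'joint_vel': array([-0.08108409,  0.02884908,  0.00647881, -0.1634181 ,  0.02115744,
       -0.05653788]), 'joint_efforts': array([-1.53750298e-03, -5.31805658e+01, -3.52735734e+01,  7.07558286e-02,
        2.43994006e-02, -4.79655944e-05]), 'position': array([ 5.49743543e+02, -9.42592137e-05,  2.04895570e+02]), 'orientation': array([-1.79935566e+02, -2.55996575e-03,  9.00002971e+01]), 'contact_force': array([-0.07017128, -0.66480836, -0.37917899]), 'ft_torque': array([ 0.03393788,  0.03290523, -0.05501681]), 'gripper_width': 0.9984997420903927} -18.8
scene 52.600656160409834 252.98726041848977 191.40208143451557 [[ 2.14175200e-01  5.63290076e-01 -7.98018342e-01  1.78222915e+03]
 [ 9.76674715e-01 -1.10658780e-01  1.84013953e-01 -2.83377227e+02]
 [ 1.53454971e-02 -8.18815562e-01 -5.73851541e-01  1.01082233e+03]
 [ 0.00000000e+00  0.00000000e+00  0.00000000e+00  1.00000000e+00]]
side 55.99572529300703 256.3788661342416 190.579973748958 [[-8.94818624e-01 -2.69710736e-01  3.55746747e-01  1.46947738e+02]
 [-4.45999694e-01  5.75057981e-01 -6.85851727e-01  8.24628935e+02]
 [-1.95934323e-02 -7.72375839e-01 -6.34863498e-01  9.51328787e+02]
 [ 0.00000000e+00  0.00000000e+00  0.00000000e+00  1.00000000e+00]]
wrist 70.87649932165735 251.01268165497697 194.969012221966 [[ 9.99996480e-01  1.33070699e-03 -2.29534755e-03  5.51127703e+02]
 [ 6.97575470e-04 -9.66558289e-01 -2.56446069e-01  7.44481338e+01]
 [-2.55984178e-03  2.56443566e-01 -9.66555816e-01  3.84317952e+02]
 [ 0.00000000e+00  0.00000000e+00  0.00000000e+00  1.00000000e+00]]
```

View pics/scene0.png

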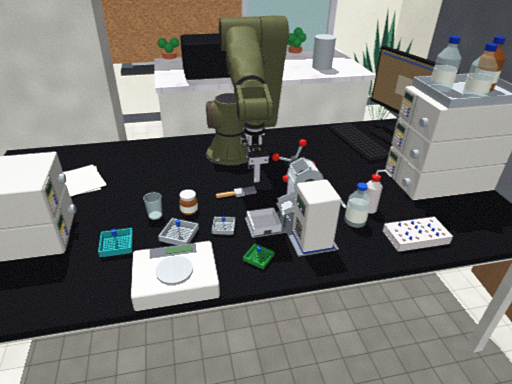

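View pics/side0.png

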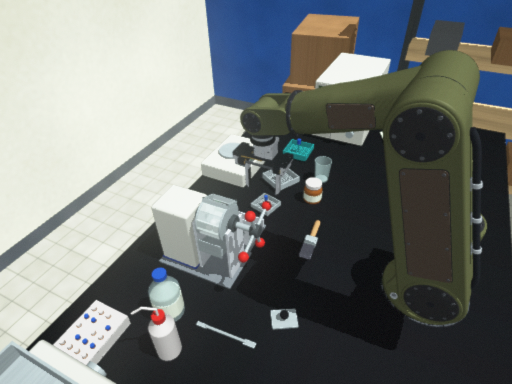

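View pics/wrist0.png

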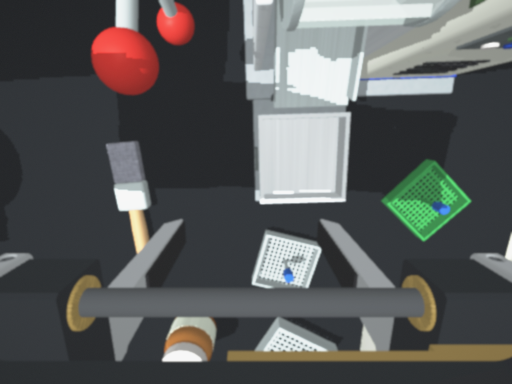

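The larger grey sieve is at scene (179,232). The smaller decoy is at (223,225), the pan at (265,221), and the turnstile's red knobs are near (290,160). The mill's x axis is roughly world +x. Next I'll measure these.

```bash
cat > h.py <<'E'
import numpy as np, cv2
from cell import state, grab_frame
def foc(f): return 192/np.tan(np.radians(f["fov_y"]/2))
def ray(f,u,v):
    F=foc(f); d=np.array([(u-f["cx"])/F,(v-f["cy"])/F,1.]); P=f["pose"]
    d=P[:3,:3]@d; return P[:3,3],d/np.linalg.norm(d)
def plane(f,u,v,z):
    o,d=ray(f,u,v); return o+d*(z-o[2])/d[2]
def tri(rs):
    A=np.zeros((3,3));b=np.zeros(3)
    for o,d in rs:
        M=np.eye(3)-np.outer(d,d);A+=M;b+=M@o
    p=np.linalg.solve(A,b); res=[np.linalg.norm((np.eye(3)-np.outer(d,d))@(p-o)) for o,d in rs]
    return p,res
def proj(f,p):
    P=f["pose"];c=P[:3,:3].T@(np.asarray(p,float)-P[:3,3]);F=foc(f)
    return c[0]/c[2]*F+f["cx"],c[1]/c[2]*F+f["cy"],c[2]
def blobs(f,color,amin=8):
    h=cv2.cvtColor(f["pixels"],cv2.COLOR_RGB2HSV)
    if color=="red": m=((h[...,0]<6)|(h[...,0]>174))&(h[...,1]>170)&(h[...,2]>90)
    if color=="blue": m=(abs(h[...,0].astype(int)-112)<12)&(h[...,1]>130)&(h[...,2]>60)
    n,l,s,c=cv2.connectedComponentsWithStats(m.astype(np.uint8))
    return [(c[i].round(1).tolist(),s[i].tolist()) for i in range(1,n) if s[i][4]>=amin]
def crop(f,x0,y0,x1,y1,name,k=4):
    cv2.imwrite("pics/"+name,cv2.resize(f["pixels"][y0:y1,x0:x1,::-1],None,fx=k,fy=k,interpolation=cv2.INTER_CUBIC))
E
python3 - <<'E'
from h import *
for n in ["scene","side","wrist"]:
    f=grab_frame(n)
    print(n)
    for c in("red","blue"):
        for b in blobs(f,c): print(c,b)
    if n=="scene": crop(f,120,130,320,270,"s1.png")
    if n=="side": crop(f,140,120,340,270,"d1.png")
    if n=="wrist": crop(f,230,0,390,150,"w1.png",5)
E
```

```text
scene
red ([302.3, 142.2], [299, 139, 8, 8, 48])
red ([275.3, 156.6], [272, 153, 7, 8, 46])
red ([284.6, 178.1], [282, 175, 6, 7, 29])
red ([375.7, 177.4], [372, 174, 9, 8, 50])
blue ([454.3, 39.4], [449, 36, 12, 8, 82])
blue ([494.6, 43.3], [484, 36, 22, 16, 179])
blue ([408.9, 61.4], [384, 53, 49, 17, 66])
blue ([361.5, 185.9], [357, 182, 10, 9, 78])
blue ([223.0, 218.2], [222, 216, 3, 6, 16])
blue ([177.5, 222.2], [175, 219, 5, 8, 29])
blue ([113.5, 232.1], [111, 228, 6, 9, 40])
blue ([258.6, 248.9], [257, 247, 4, 5, 19])
blue ([315.9, 250.2], [300, 247, 34, 7, 46])
side
red ([266.0, 205.1], [262, 202, 9, 8, 49])
red ([249.9, 215.5], [246, 211, 9, 10, 77])
red ([260.4, 242.8], [256, 238, 9, 9, 53])
red ([243.3, 256.6], [239, 252, 10, 10, 73])
red ([157.8, 317.0], [151, 310, 14, 14, 124])
blue ([289.7, 38.1], [206, 0, 207, 103, 11650])
blue ([467.6, 17.4], [416, 0, 96, 45, 2962])
blue ([413.1, 64.1], [408, 61, 13, 7, 57])
blue ([494.5, 88.9], [474, 71, 38, 37, 1088])
blue ([298.6, 140.7], [296, 138, 6, 7, 28])
blue ([507.6, 140.7], [505, 140, 7, 4, 14])
blue ([265.6, 196.8], [264, 195, 4, 5, 13])
blue ([158.8, 274.1], [151, 267, 16, 15, 189])
blue ([85.8, 315.5], [84, 314, 4, 4, 13])
blue ([92.8, 319.5], [91, 318, 4, 4, 13])
blue ([107.5, 327.3], [106, 326, 4, 4, 14])
blue ([77.1, 336.5], [75, 335, 5, 4, 15])
blue ([84.6, 340.8], [83, 339, 4, 5, 16])
blue ([91.8, 345.2], [90, 343, 5, 5, 15])
wrist
red ([176.4, 26.4], [157, 4, 36, 41, 890])
red ([124.5, 60.5], [92, 27, 66, 67, 3317])
blue ([507.6, 45.5], [503, 43, 9, 5, 34])
blue ([440.3, 207.6], [432, 202, 18, 12, 148])
blue ([287.9, 275.0], [284, 269, 9, 13, 84])
```

View pics/s1.png

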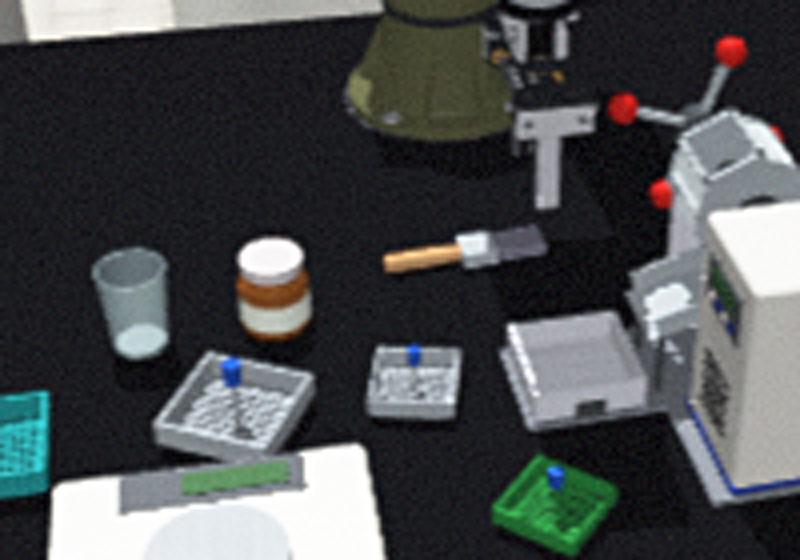

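View pics/d1.png

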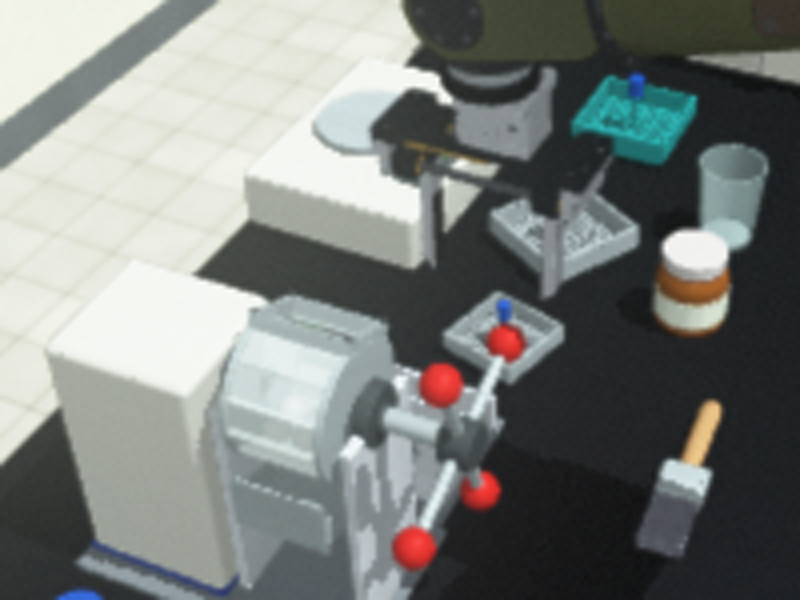

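Run:
```python
from h import *
S=grab_frame("scene");D=grab_frame("side");W=grab_frame("wrist")
print("sieve knob",plane(S,177.5,222.2,67),"small",plane(S,223,218.2,67))
sr=[b[0] for b in blobs(S,"red")][:3]; dr=[b[0] for b in blobs(D,"red")][:4]
wr=[b[0] for b in blobs(W,"red")]
for a in sr:
  for b in dr:
    p,r=tri([ray(S,*a),ray(D,*b)])
    if max(r)<15: print(a,b,p.round(1),np.round(r,1), np.round(proj(W,p),1))
for w in wr:
  for b in dr:
    p,r=tri([ray(W,*w),ray(D,*b)])
    if max(r)<15: print("w",w,b,p.round(1),np.round(r,1))
# pan corners in wrist approx
for u,v in [(258,113),(350,112),(260,203),(347,201)]: print("pan",plane(W,u,v,42).round(1))
# sieve corners scene crop ->full, z=35
for u,v in [(212,353),(315,378),(260,462),(155,422)]: print("sv",plane(S,120+u/4,130+v/4,35).round(1))
crop(W,220,80,380,240,"w2.png",5)
crop(S,150,205,210,255,"s2.png",12)
crop(D,250,155,310,200,"d2.png",12)
```

```text
sieve knob [ 613.04895721 -304.76483987   67.        ] small [ 622.93447536 -132.44637747   67.        ]
[302.3, 142.3] [249.9, 215.5] [486.5 211.7 290.3] [0.4 0.4] [ -58.4 -559.3   56.2]
[302.3, 142.3] [260.4, 242.8] [430.7 243.6 251.6] [10.7 10.7] [-128.2 -429.5   85.5]
[275.3, 156.7] [266.1, 205.1] [490.2 102.9 238.4] [0.1 0.1] [128.9  64.1 134.2]
[284.6, 178.1] [249.9, 215.5] [547.3 119.5 178.3] [10.7 10.7] [246.   56.5 187.9]
[284.6, 178.1] [260.4, 242.8] [485.2 151.6 126.5] [1.7 1.7] [174.2  29.6 229.9]
w [176.2, 26.5] [266.1, 205.1] [502.  112.3 239.7] [14.8 14.8]
w [176.2, 26.5] [249.9, 215.5] [517.6 132.9 212.4] [10.7 10.7]
w [176.2, 26.5] [260.4, 242.8] [486.4 153.7 126.3] [0.7 0.7]
w [124.5, 60.5] [266.1, 205.1] [489.1 104.3 240.1] [0.3 0.3]
pan [559.1  86.6  42. ]
pan [670.8  87.9  42. ]
pan [562.6 -27.5  42. ]
pan [677.5 -24.6  42. ]
sv [ 545.2 -321.5   35. ]
sv [ 603.7 -225.6   35. ]
sv [ 712.4 -286.7   35. ]
sv [ 638.3 -378.7   35. ]
```

View pics/w2.png

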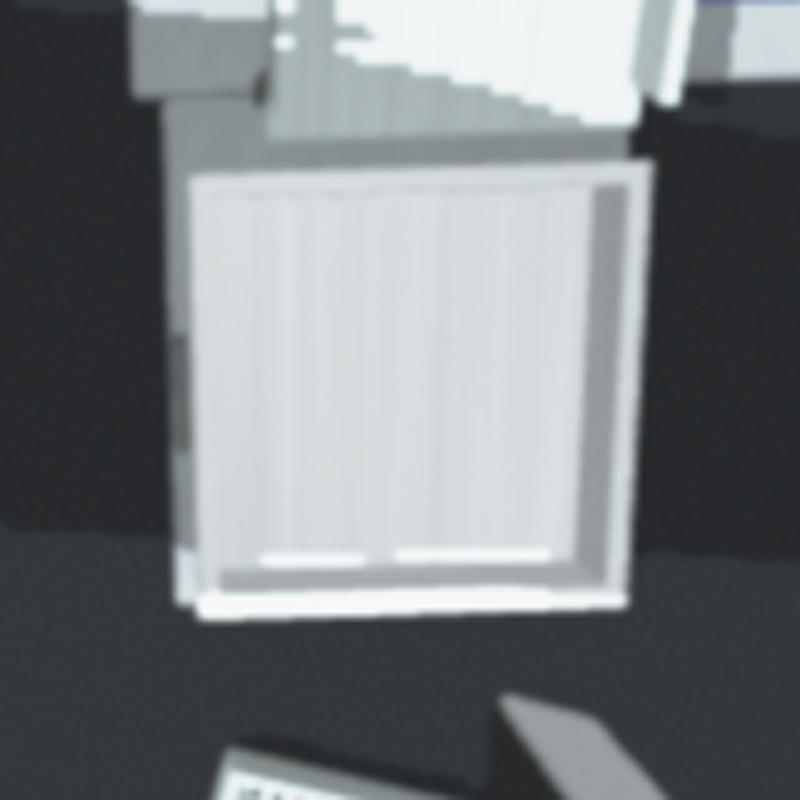

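View pics/s2.png

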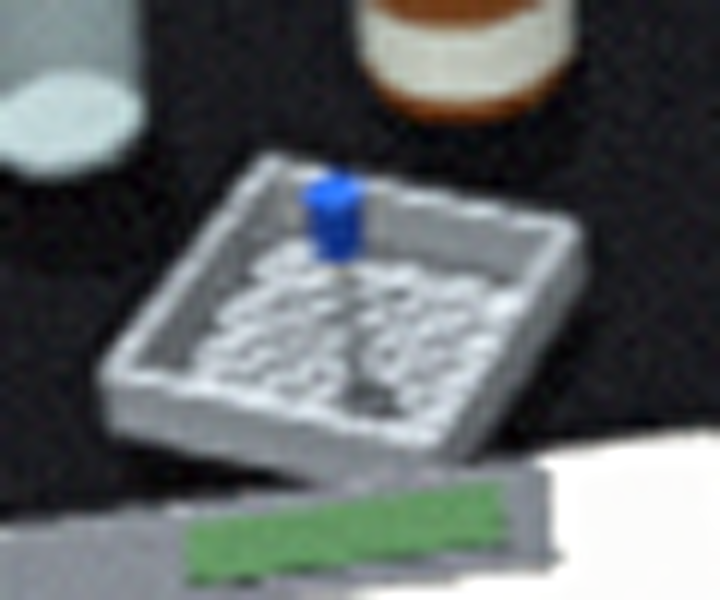

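The larger sieve's knob is at about (613,-305), with edges at about 58.6°. The turnstile knobs give a hub near (486,182,209), joint about +25°, and mill yaw about 2°. I'll hover by the sieve for a better look.

Request:
{"api": "servo_tool", "payload": {"steps": "0 0 10 -0.06 0.005 -0.01 0; 0 0 20 -0.12 0.01 -0.01 0; 0 0 31 -0.18 0.016 -0.01 0; 0 0 31 -0.24 0.022 -0.01 0; 0 0 31 -0.30 0.027 -0.01 0"}}

```text
clock: 1.08
position: [576.9, -302.0, 215.5]
orientation: [180.0, -0.0, 59.0]
contact_force: [1.1, -0.2, -0.0]
gripper_width: 1.001
```

Request:
{"api": "servo_tool", "payload": {"steps": "0 0 0 -0.05 -0.02 0 0.3; 0 0 0 -0.05 -0.02 0 0.3; 0 0 0 -0.05 -0.02 0 0.3"}}

```text
clock: 1.45
position: [534.4, -332.3, 215.7]
orientation: [180.0, -0.0, 59.0]
contact_force: [0.2, 0.4, 0.3]
gripper_width: 0.722
```

Run:
```python
from h import *
s=state();print(s["position"],s["orientation"],s["joints"],s["gripper_width"])
W=grab_frame("wrist"); cv2.imwrite("pics/w3.png",W["pixels"][:,:,::-1]); print(blobs(W,"blue"))
```

```text
[ 534.35352387 -332.31353625  215.65557081] [ 1.79981889e+02 -9.50797298e-03  5.89932577e+01] [-3.52164848e+01  2.70759692e+01  7.22159472e+01  1.09561045e-02
  8.06907196e+01 -4.21151168e+00] 0.7215757859347195
[([208.9, 2.5], [203, 0, 11, 7, 57]), ([297.4, 131.6], [289, 125, 18, 15, 184])]
```

View pics/w3.png

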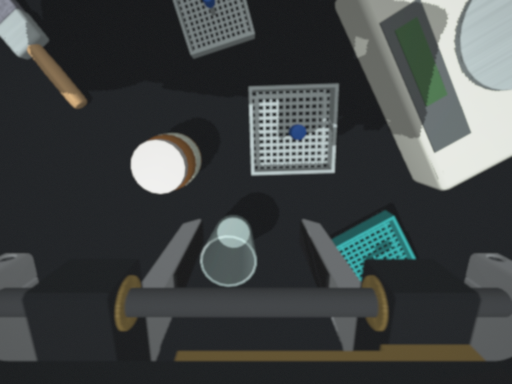

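The large sieve sits at wrist px about (294,130), its knob at (297,132), with corners near (249,86), (339,84), (335,174) and (250,176). I'll refine the corners now.

Run:
```python
from h import *
W=grab_frame("wrist")
crop(W,235,70,355,190,"w4.png",5)
k=[b for b in blobs(W,"blue") if b[1][4]>100][0][0]
print("knob",[plane(W,*k,z).round(1) for z in (67,72)])
g=cv2.cvtColor(W["pixels"],cv2.COLOR_RGB2GRAY); m=np.zeros_like(g); m[72:186,240:346]=(g[72:186,240:346]>75)*255
m=cv2.morphologyEx(m,cv2.MORPH_CLOSE,np.ones((9,9)))
cs,_=cv2.findContours(m,cv2.RETR_EXTERNAL,cv2.CHAIN_APPROX_NONE); c=max(cs,key=cv2.contourArea)
P=np.array([plane(W,*p[0],35)[:2] for p in c],np.float32)
r=cv2.minAreaRect(P); print(r, cv2.boxPoints(r))
for u,v in [(249,86),(339,84),(335,174),(250,176)]: print(plane(W,u,v,35).round(1))
```

```text
knob [array([ 615.6, -305. ,   67. ]), array([ 615. , -304.4,   72. ])]
((614.6398315429688, -305.0267639160156), (114.159423828125, 114.96730041503906), 60.832969665527344) [[ 536.6267  -326.85385]
 [ 637.0165  -382.884  ]
 [ 692.65295 -283.19968]
 [ 592.2632  -227.16953]]
[ 594.6 -228.1   35. ]
[ 691.9 -283.7   35. ]
[ 637.1 -383.2   35. ]
[ 537.  -326.5   35. ]
```

View pics/w4.png

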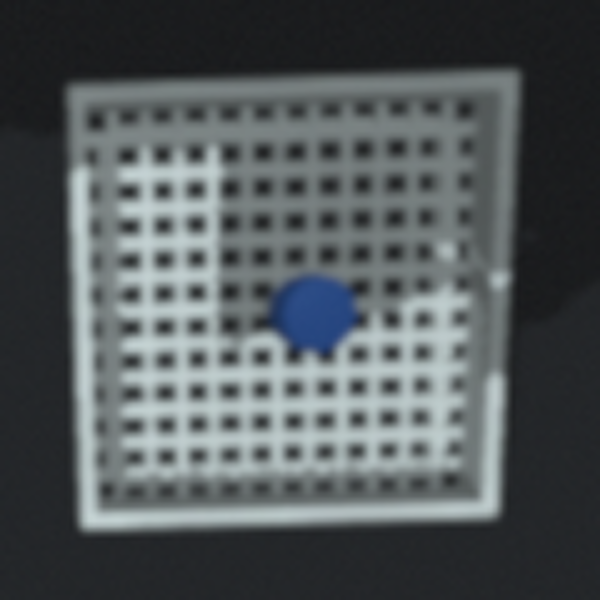

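Request:
{"api": "servo_tool", "payload": {"steps": "0 0 -1.4 0.065 0.0545 0.05 0.3; 0 0 -1.4 0.065 0.0545 0.08 0.3; 0 0 -1.4 0.065 0.0545 0.11 0.3; 0 0 -1.4 0.065 0.0545 0.14 0.3; 0 0 -1.4 0.065 0.0545 0.14 0.3"}}

```text
clock: 2.17
position: [613.9, -303.3, 73.2]
orientation: [-179.8, -0.0, 60.5]
contact_force: [0.0, 1.0, 0.5]
gripper_width: 0.701
```

Run:
```python
from h import *
s=state();print(s["position"],s["orientation"],s["contact_force"])
W=grab_frame("wrist"); cv2.imwrite("pics/w5.png",W["pixels"][:,:,::-1]); print(blobs(W,"blue",100))
print(proj(W,s["position"]))
```

```text
[ 613.90781107 -303.31285843   73.16063842] [-1.79758509e+02 -1.43598800e-03  6.04863175e+01] [0.04322425 0.99509816 0.52691285]
[([103.7, 12.0], [88, 0, 32, 27, 564]), ([252.8, 231.4], [241, 215, 25, 32, 598])]
(np.float64(249.83039811846248), np.float64(231.83862250622053), np.float64(192.6462365250258))
```

View pics/w5.png

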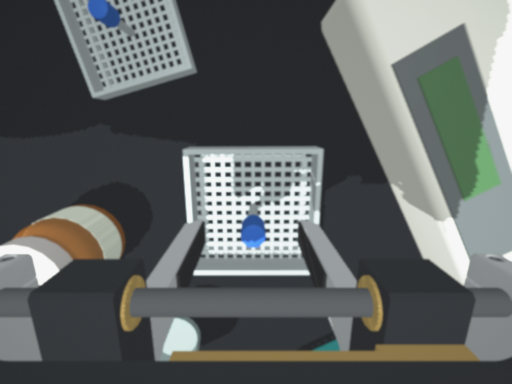

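Request:
{"api": "servo_tool", "payload": {"steps": "0 0 0 0 0.0015 0.015 0.3; 0 0 0 0 0.0015 0.0252 0.5; 0 0 0 0 0.0015 0.0252 0.9; 0 0 0 0 0.0015 0.0252 1; 0 0 0 0 0.0015 0.0252 1", "newtons": 25}}

```text
clock: 2.85
position: [615.8, -305.8, 50.8]
orientation: [180.0, -0.0, 60.4]
contact_force: [-0.7, 0.3, -0.1]
gripper_width: 0.309
```

Request:
{"api": "servo_tool", "payload": {"steps": "0 0 0 0 0 0 1; 0 0 0 0 0 0 1; 0 0 0 0 0 0 1"}}

```text
clock: 3.22
position: [615.6, -305.7, 50.5]
orientation: [180.0, 0.0, 60.4]
contact_force: [-1.8, 0.5, 3.7]
gripper_width: 0.182
```

Request:
{"api": "servo_tool", "payload": {"steps": "0 0 0 0 0 -0.02 1; 0 0 0 0 0 -0.06 1; 0 0 0 0 0 -0.1 1; 0 0 0 0 0 -0.1 1"}}

```text
clock: 3.72
position: [616.9, -306.3, 154.9]
orientation: [179.6, -0.0, 60.4]
contact_force: [0.3, 0.6, -2.9]
gripper_width: 0.19
```

Run:
```python
from h import *
s=state();print(s["position"],s["orientation"],s["contact_force"],s["gripper_width"])
W=grab_frame("wrist"); cv2.imwrite("pics/w6.png",W["pixels"][:,:,::-1]); 
S=grab_frame("scene"); crop(S,225,190,325,260,"s6.png",8)
# initial wrist picture corners, initial pose
P=np.array([[ 9.99996480e-01,1.33070699e-03,-2.29534755e-03,5.51127703e+02],[6.97575470e-04,-9.66558289e-01,-2.56446069e-01,7.44481338e+01],[-2.55984178e-03,2.56443566e-01,-9.66555816e-01,3.84317952e+02],[0,0,0,1]])
f=dict(fov_y=70.87649932165735,cx=251.01268,cy=194.969,pose=P)
q=[plane(f,220+x/5-.4,80+y/5-.4,42)[:2] for x,y in [(190,178),(652,162),(630,604),(198,615)]]
q=np.array(q);print(q.round(1),q.mean(0))
e=np.diff(np.vstack([q,q[:1]]),axis=0);print(np.linalg.norm(e,axis=1),np.degrees(np.arctan2(e[:,1],e[:,0])))
```

```text
[ 616.85450648 -306.33633951  154.90493467] [ 1.79606236e+02 -2.54907463e-03  6.04014312e+01] [ 0.34010961  0.57743402 -2.88886995] 0.18965267849559284
[[558.3  84.1]
 [670.3  87.9]
 [675.  -23.6]
 [561.2 -26.8]] [616.18218663  30.38840307]
[112.07804514 111.59486839 113.93358855 110.9276781 ] [   1.93923857  -87.55394993 -178.39579143   91.49167772]
```

View pics/w6.png

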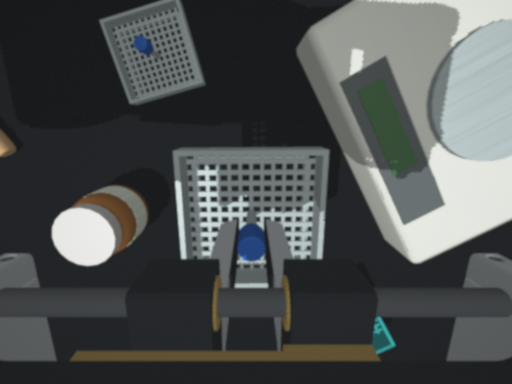

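View pics/s6.png

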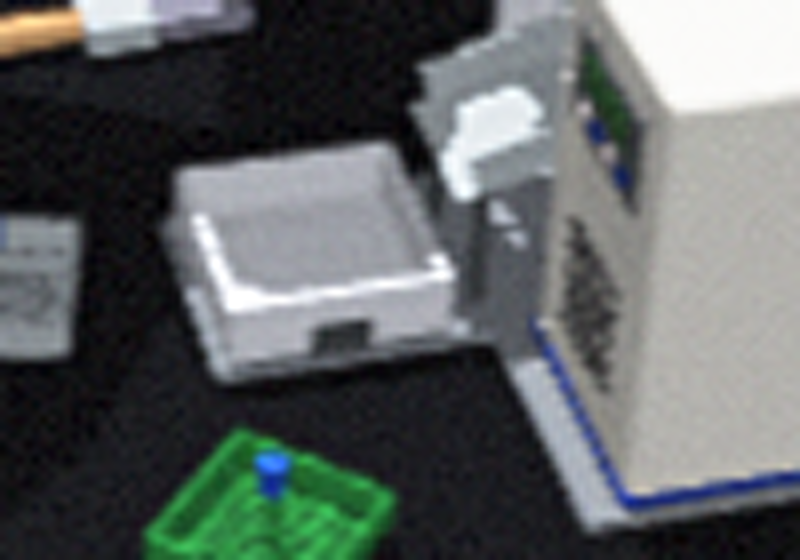

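Request:
{"api": "servo_tool", "payload": {"steps": "0 0 -5 0.03 -0.017 -0.01 1; 0 0 -10 0.065 -0.037 -0.02 1; 0 0 -16 0.1 -0.057 -0.02 1; 0 0 -22 0.14 -0.08 -0.02 1; 0 0 -28 0.18 -0.103 -0.02 1"}}

```text
clock: 4.45
position: [614.1, -96.7, 168.5]
orientation: [-179.8, -0.0, 88.6]
contact_force: [0.8, 0.5, -2.3]
gripper_width: 0.183
```

Run:
```python
from h import *
from scipy.spatial.transform import Rotation as R
s=state();p=s["position"];r=R.from_euler('xyz',s["orientation"],degrees=True)
print(p,s["orientation"],s["contact_force"])
print("shift in tool",r.inv().apply(np.array([616.2,30.4,160])-p))
```

```text
[614.12509126 -96.73964182 168.54284804] [-1.79844863e+02 -3.19690722e-02  8.85868054e+01] [ 0.78131277  0.52107005 -2.25451609]
shift in tool [127.14735644  -1.03796385   8.61663526]
```

Request:
{"api": "servo_tool", "payload": {"steps": "0 0 -1 0.03 0 0 1; 0 0 -3.5 0.07 -0.001 0 1; 0 0 -3.5 0.11 -0.001 0 1; 0 0 -3.5 0.127 -0.001 0 1; 0 0 -3.5 0.127 -0.001 0 1"}}

```text
clock: 5.08
position: [617.2, 29.1, 169.3]
orientation: [-179.9, 0.0, 92.0]
contact_force: [0.6, 0.2, -1.8]
gripper_width: 0.187
```

Request:
{"api": "servo_tool", "payload": {"steps": "0 0 0 0 0 0.02 1; 0 0 0 0 0 0.04 1; 0 0 0 0 0 0.04 1; 0 0 0 0 0 0.04 1"}}

```text
clock: 5.58
position: [617.8, 27.9, 131.0]
orientation: [180.0, 0.0, 91.8]
contact_force: [0.1, 0.5, -1.2]
gripper_width: 0.183
```

Run:
```python
from h import *
s=state();print(s["position"],s["orientation"],s["contact_force"])
for n,b in(("wrist",None),("scene",(225,170,325,260)),("side",(200,150,300,230))):
    f=grab_frame(n)
    if b: crop(f,*b,n[0]+"7.png",8 if n=="side" else 6)
    else: cv2.imwrite("pics/w7.png",f["pixels"][:,:,::-1])
```

```text
[617.80725695  27.85500051 130.96326106] [1.79959297e+02 9.27920684e-03 9.18490428e+01] [ 0.10962506  0.48682949 -1.24362557]
```

View pics/w7.png

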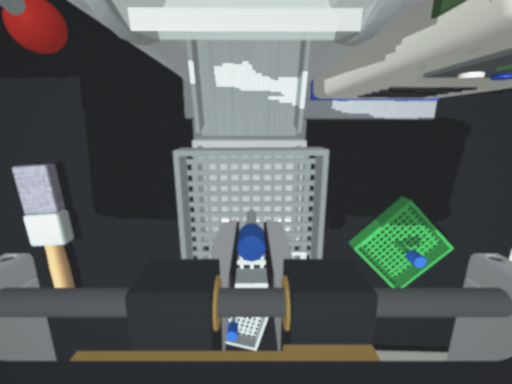

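View pics/s7.png

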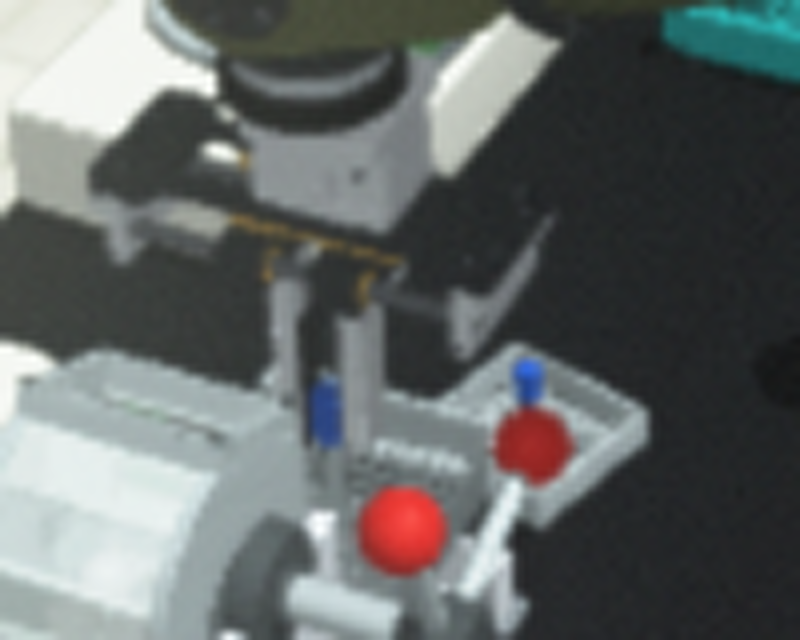

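Run:
```python
from h import *
W=grab_frame("wrist"); s=state(); print(s["position"])
a,b=plane(W,192.5,141,76),plane(W,306.5,141,76);print("lip",a,b,(a+b)/2,np.linalg.norm(a-b))
a,b=plane(W,174.5,151,115.5),plane(W,328.5,150,115.5);print("sieve far edge",a,b,(a+b)/2,np.linalg.norm(a-b),np.degrees(np.arctan2(*(b-a)[[1,0]])))
k=max(blobs(W,"blue",60),key=lambda b:b[1][4]);print(k, plane(W,*k[0],147.5+5))
crop(W,150,110,350,290,"w8.png",4)
S=grab_frame("scene"); crop(S,225,170,325,260,"s8.png",8)
```

```text
[617.75084095  28.51916134 130.9503461 ]
lip [566.82425443  86.60037186  76.        ] [664.1074702   89.87035385  76.        ] [615.46586231  88.23536285  76.        ] 97.33815722816692
sieve far edge [562.11508147  81.85041107 115.5       ] [672.3473108   86.26719169 115.5       ] [617.23119614  84.05880138 115.5       ] 110.32067954082817 2.2944976700344637
([250.9, 242.2], [237, 224, 29, 36, 841]) [618.67061083  29.8929     152.5       ]
```

View pics/w8.png

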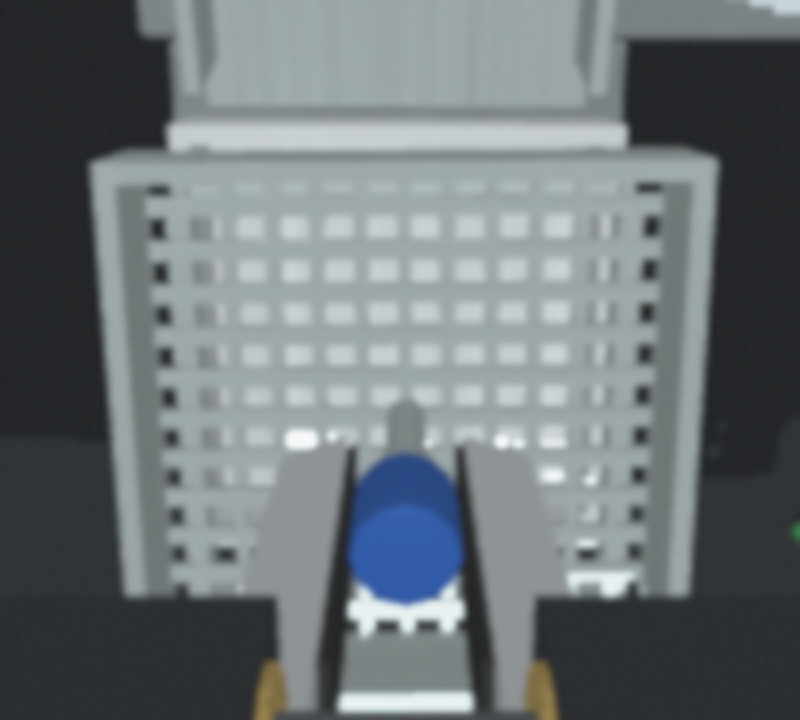

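View pics/s8.png

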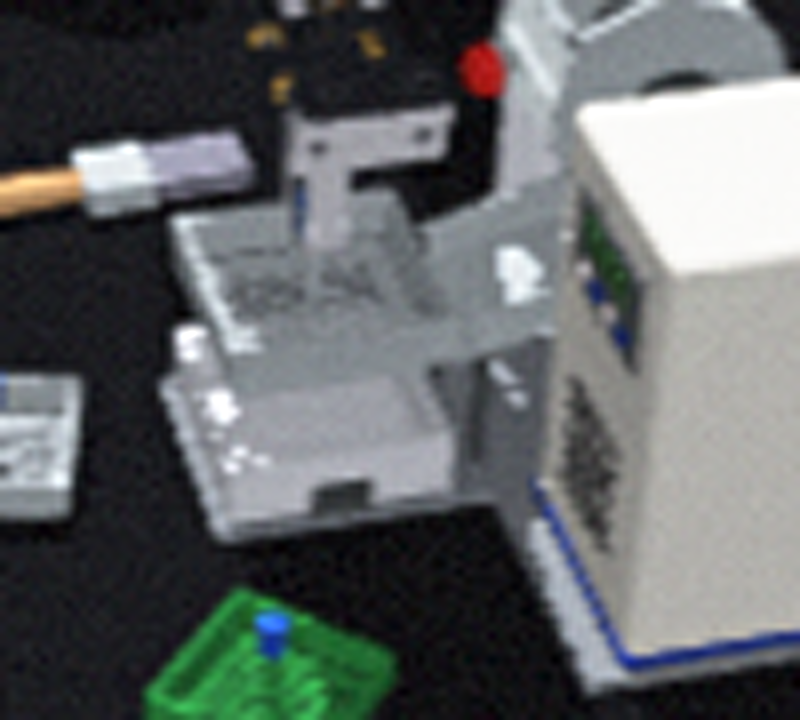

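Run:
```python
from h import *
W=grab_frame("wrist"); s=state(); print(s["position"])
o=lambda x,y:(150+x/4-.4,110+y/4-.4)
a,b=plane(W,*o(168,124),42),plane(W,*o(629,123),42);d=b-a
print("pan far",a,b,(a+b)/2,np.linalg.norm(d),np.degrees(np.arctan2(d[1],d[0])))
t=d/np.linalg.norm(d);n=np.array([t[1],-t[0],0]);print("pan centre",(a+b)/2+56*n)
a,b=plane(W,*o(90,160),115.5),plane(W,*o(718,158),115.5);d=b-a
print("sieve far",(a+b)/2,np.linalg.norm(d),np.degrees(np.arctan2(d[1],d[0])))
t=d/np.linalg.norm(d);n=np.array([t[1],-t[0],0]);print("sieve centre",(a+b)/2+56*n)
```

```text
[617.64794343  28.66183762 130.69361251]
pan far [558.63365623  84.80323098  42.        ] [671.0603433   88.85055782  42.        ] [614.84699976  86.8268944   42.        ] 112.4995147509408 2.061740439984042
pan centre [616.86167782  30.86314656  42.        ]
sieve far [616.3989236   85.07464599 115.5       ] 112.17980414682002 2.1216543380650132
sieve centre [618.47212154  29.11303549 115.5       ]
```

Request:
{"api": "servo_tool", "payload": {"steps": "0 0 0 0.0017 -0.0015 0.01 1; 0 0 0 0.0017 -0.0015 0.02 1; 0 0 0 0.0017 -0.0015 0.03 1; 0 0 0 0.0017 -0.0015 0.034 1; 0 0 0 0.0017 -0.0015 0.034 1"}}

```text
clock: 6.5
position: [615.9, 30.3, 95.9]
orientation: [-180.0, 0.0, 91.9]
contact_force: [-0.2, 0.0, -2.4]
gripper_width: 0.183
```

Run:
```python
from h import *
W=grab_frame("wrist"); s=state(); print(s["position"],s["orientation"],s["contact_force"])
crop(W,150,110,350,290,"w9.png",4)
S=grab_frame("scene"); crop(S,225,180,305,250,"s9.png",9)
```

```text
[616.03229878  30.33954329  96.32390478] [1.79993968e+02 5.44709177e-04 9.19000954e+01] [-0.12564359  0.09772722 -1.05878614]
```

View pics/w9.png

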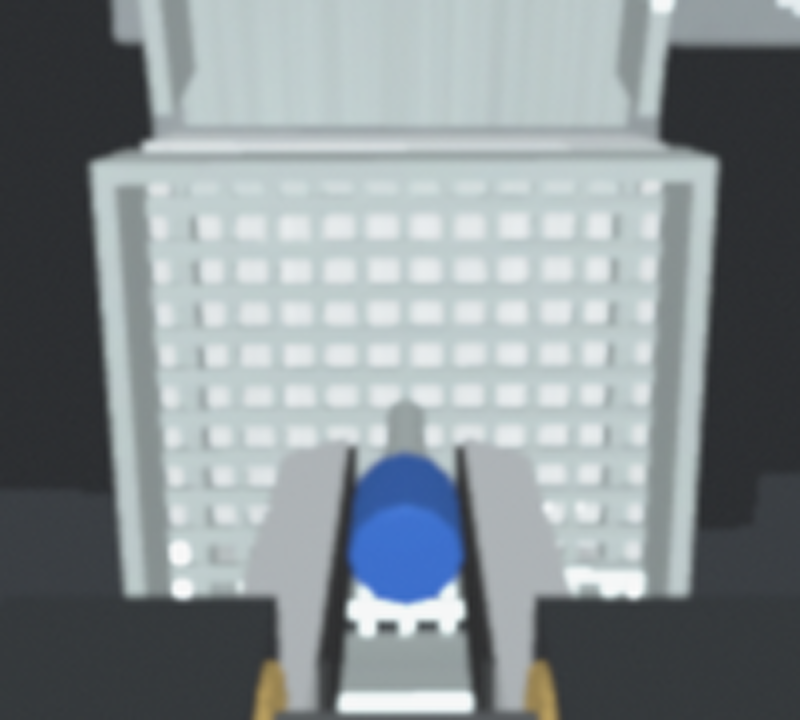

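View pics/s9.png

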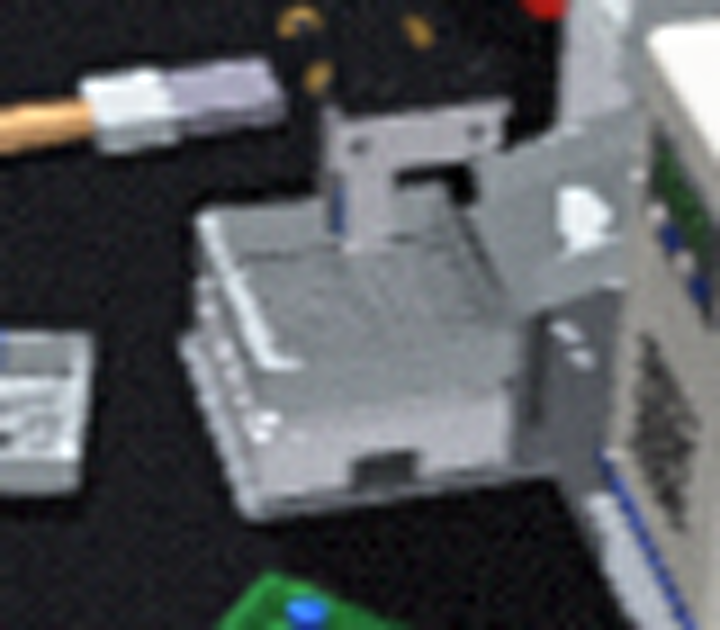

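Request:
{"api": "servo_tool", "payload": {"steps": "0 0 0 0 0 0.002 1; 0 0 0 0 0 0.004 1; 0 0 0 0 0 0.006 1; 0 0 0 0 0 0.008 1; 0 0 0 0 0 0.008 1"}}

```text
clock: 7.22
position: [615.8, 30.3, 88.0]
orientation: [-180.0, -0.0, 91.9]
contact_force: [0.2, 0.2, -2.6]
gripper_width: 0.184
```

Request:
{"api": "servo_tool", "payload": {"steps": "0 0 0 0 0 0.0015 1; 0 0 0 0 0 0.003 1; 0 0 0 0 0 0.0045 1; 0 0 0 0 0 0.0055 1; 0 0 0 0 0 0.0055 1"}}

```text
clock: 7.85
position: [615.9, 30.4, 82.6]
orientation: [-180.0, 0.0, 91.9]
contact_force: [0.2, -0.5, -2.4]
gripper_width: 0.185
```

Request:
{"api": "servo_tool", "payload": {"steps": "0 0 0 0 0 0.0005 1; 0 0 0 0 0 0.001 1; 0 0 0 0 0 0.001 1"}}

```text
clock: 8.22
position: [616.0, 30.4, 82.4]
orientation: [180.0, 0.0, 91.9]
contact_force: [-3.3, 0.6, 5.4]
gripper_width: 0.191
```

Request:
{"api": "servo_tool", "payload": {"steps": "0 0 0 0 0 0.0005 1; 0 0 0 0 0 0.001 1; 0 0 0 0 0 0.001 1"}}

```text
clock: 8.6
position: [616.0, 30.4, 82.4]
orientation: [180.0, 0.0, 91.9]
contact_force: [-8.0, -0.0, 13.6]
gripper_width: 0.183
```

Request:
{"api": "servo_tool", "payload": {"steps": "0 0 0 0 0 -0.0012 1; 0 0 0 0 0 -0.0012 1; 0 0 0 0 0 -0.0012 0.7; 0 0 0 0 0 -0.0012 0.55; 0 0 0 0 0 -0.0012 0.5"}}

```text
clock: 9.22
position: [616.0, 30.4, 81.8]
orientation: [-180.0, -0.0, 91.9]
contact_force: [0.2, -0.0, -0.0]
gripper_width: 0.466
```

Request:
{"api": "servo_tool", "payload": {"steps": "0 0 0 0 0 -0.01 0.5; 0 0 0 0 0 -0.04 0.5; 0 0 0 -0.02 0 -0.08 0.5; 0 0 0 -0.06 0 -0.12 0.5; 0 0 0 -0.08 0 -0.15 0.5"}}

```text
clock: 9.85
position: [618.7, -51.2, 234.7]
orientation: [179.9, 0.0, 91.8]
contact_force: [0.2, 0.4, -0.3]
gripper_width: 0.505
```

Run:
```python
from h import *
W=grab_frame("wrist"); s=state(); print(s["position"],s["orientation"],s["contact_force"],s["gripper_width"])
cv2.imwrite("pics/w10.png",W["pixels"][:,:,::-1])
crop(W,170,30,330,180,"w10c.png",5)
S=grab_frame("scene"); crop(S,225,180,305,250,"s10.png",9); D=grab_frame("side"); cv2.imwrite("pics/d10.png",D["pixels"][:,:,::-1])
```

```text
[619.62333607 -53.00460767 238.54374403] [1.79603502e+02 1.02107260e-01 9.17748828e+01] [ 1.4380851  -2.24896579  3.30867105] 0.501036802978045
```

View pics/w10.png

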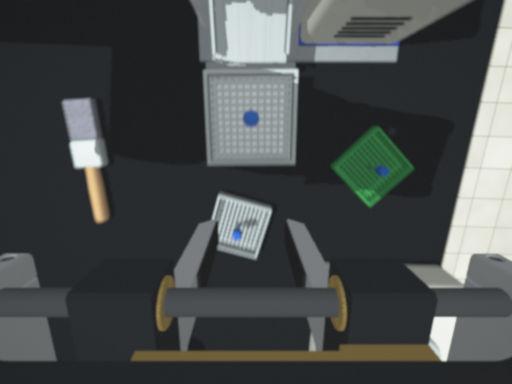

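View pics/s10.png

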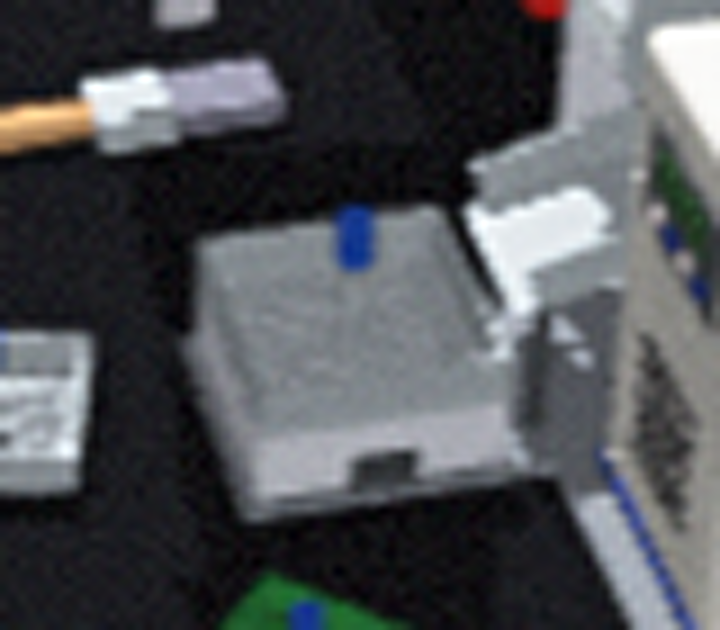

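The sieve is seated flush and square on the pan (wrist (251,117)), with the rim level in the scene view. Next is the turnstile: I'll take the knob near the top (angle about -20°) with the jaws along the mill's x.

Request:
{"api": "servo_tool", "payload": {"steps": "0 0 0 0 -0.02 -0.06 0.3; 0 0 0 0.02 -0.06 -0.105 0.3; 0 0 0 0.08 -0.1 -0.105 0.3; 0 0 0 0.14 -0.126 -0.105 0.3; 0 0 0 0.2 -0.126 -0.105 0.3"}}

```text
clock: 10.62
position: [485.3, 138.3, 336.6]
orientation: [-180.0, -0.0, 91.9]
contact_force: [1.6, -0.3, -0.7]
gripper_width: 0.701
```

```bash
cat >> h.py <<'E'
from scipy.spatial.transform import Rotation as R
def togo(p):
    s=state();r=R.from_euler('xyz',s["orientation"],degrees=True)
    print("at",s["position"].round(1),s["orientation"].round(1),"F",s["contact_force"].round(1),"w",round(s["gripper_width"],3),"t",round(s["clock"],2))
    print("shift m",(r.inv().apply(np.array(p)-s["position"])/1000).round(4))
E
python3 - <<'E'
from h import *
togo([486,212,341])
W=grab_frame("wrist");cv2.imwrite("pics/w11.png",W["pixels"][:,:,::-1])
D=grab_frame("side"); S=grab_frame("scene")
sr=[b[0] for b in blobs(S,"red")]; dr=[b[0] for b in blobs(D,"red")]; wr=[b[0] for b in blobs(W,"red",200)]
print(wr)
for X,l in((S,sr),(W,wr)):
 for a in l:
  for b in dr:
    p,r=tri([ray(X,*a),ray(D,*b)])
    if max(r)<4: print(a,b,p.round(1),np.round(r,1))
E
```

```text
at [485.3 138.3 336.6] [-180.    -0.    91.9] F [ 1.6 -0.3 -0.7] w 0.701 t 10.62
shift m [ 0.0736  0.0032 -0.0044]
[[251.7, 68.9], [251.9, 114.1], [252.1, 222.4]]
[302.3, 142.2] [249.8, 215.9] [486.  212.4 290.1] [0.2 0.2]
[275.3, 156.9] [266.0, 205.2] [490.6 102.8 237.8] [0.1 0.1]
[284.8, 178.3] [260.0, 243.2] [485.8 152.6 125.6] [2. 2.]
[375.7, 177.3] [157.9, 316.9] [593.2 503.5 156.6] [0.4 0.4]
[251.7, 68.9] [243.2, 256.6] [481.1 270.8 189.9] [1.3 1.3]
[251.9, 114.1] [249.8, 215.9] [483.3 219.3 296.9] [0.9 0.9]
[252.1, 222.4] [266.0, 205.2] [487.7 110.1 244.5] [0.6 0.6]
```

View pics/w11.png

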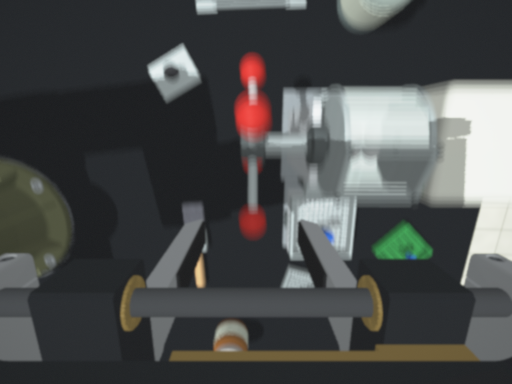

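Request:
{"api": "servo_tool", "payload": {"steps": "0 0 0 0.05 0.0005 0 0.3; 0 0 0 0.073 0.0005 0.01 0.3; 0 0 0 0.073 0.0005 0.03 0.3; 0 0 0 0.073 0.0005 0.05 0.3; 0 0 0 0.073 0.0005 0.05 0.3"}}

```text
clock: 11.4
position: [484.8, 208.6, 285.1]
orientation: [-179.8, 0.1, 91.9]
contact_force: [0.0, -0.7, -0.3]
gripper_width: 0.703
```

Run:
```python
from h import *
W=grab_frame("wrist");cv2.imwrite("pics/w12.png",W["pixels"][:,:,::-1])
print(blobs(W,"red",200), proj(W,[486,212,290]))
togo([486,212,271])
```

```text
[([251.7, 142.0], [238, 129, 28, 27, 574]), ([251.2, 229.5], [231, 210, 41, 40, 1363]), ([251.4, 322.9], [238, 318, 28, 13, 276])] (np.float64(251.4664276378945), np.float64(229.5293209831375), np.float64(186.87049801752798))
at [485.2 208.8 286.5] [-179.9    0.    91.9] F [ 0.3 -0.  -0.1] w 0.704 t 11.45
shift m [0.0032 0.0009 0.0154]
```

View pics/w12.png

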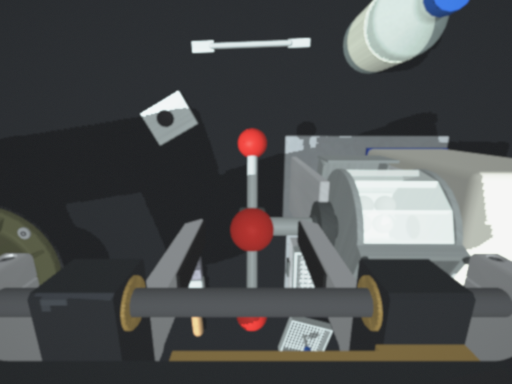

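Request:
{"api": "servo_tool", "payload": {"steps": "0 0 0 0.003 0.0005 0.0155 0.3; 0 0 0 0.003 0.0005 0.0155 0.6; 0 0 0 0.003 0.0005 0.0155 0.9; 0 0 0 0.003 0.0005 0.0155 1; 0 0 0 0.003 0.0005 0.0155 1", "newtons": 20}}

```text
clock: 12.08
position: [485.3, 212.4, 271.6]
orientation: [-180.0, -0.0, 91.9]
contact_force: [-25.5, -0.9, 6.5]
gripper_width: 0.313
```

```bash
cat >> h.py <<'E'
def arc(a0,angs,hub=(486.2,182.8,210),yaw=1.95,r=85):
    "tool shifts (m) from knob angle a0 to each of angs, tool vertical at yaw 90+mill yaw"
    c=lambda a:np.array([-r*np.sin(np.radians(a)),r*np.cos(np.radians(a))])
    for a in angs:
        d=c(a)-c(a0); print(a,"x %.4f z %.4f"%(d[0]/1000,-d[1]/1000))
E
python3 - <<'E'
from h import *
togo([486,212,271])
arc(-20,[-15,-10,-5,0,5]); arc(5,[11,17,23,29,35]);arc(35,[41,47,53,59,65])
E
```

```text
at [485.3 212.4 271.6] [-180.    -0.    91.9] F [-25.5  -0.9   6.5] w 0.313 t 12.07
shift m [-0.0004  0.0007  0.0006]
-15 x -0.0071 z -0.0022
-10 x -0.0143 z -0.0038
-5 x -0.0217 z -0.0048
0 x -0.0291 z -0.0051
5 x -0.0365 z -0.0048
11 x -0.0088 z 0.0012
17 x -0.0174 z 0.0034
23 x -0.0258 z 0.0064
29 x -0.0338 z 0.0103
35 x -0.0413 z 0.0150
41 x -0.0070 z 0.0055
47 x -0.0134 z 0.0117
53 x -0.0191 z 0.0185
59 x -0.0241 z 0.0258
65 x -0.0283 z 0.0337
```

Request:
{"api": "servo_tool", "payload": {"steps": "0 0 0 0 -0.0005 0 1; 0 0 0 0 -0.0005 0 1"}}

```text
clock: 12.32
position: [485.0, 212.4, 271.7]
orientation: [180.0, -0.0, 91.9]
contact_force: [-2.4, -0.5, 3.2]
gripper_width: 0.306
```

Request:
{"api": "servo_tool", "payload": {"steps": "0 0 0 -0.0071 0 -0.0022 1; 0 0 0 -0.0143 0 -0.0038 1; 0 0 0 -0.0217 0 -0.0048 1; 0 0 0 -0.0291 0 -0.0051 1; 0 0 0 -0.0365 0 -0.0048 1"}}

```text
clock: 12.95
position: [486.1, 176.2, 276.5]
orientation: [180.0, -0.1, 91.9]
contact_force: [-2.9, 5.3, 1.2]
gripper_width: 0.305
```

Request:
{"api": "servo_tool", "payload": {"steps": "0 0 0 -0.0088 0 0.0012 1; 0 0 0 -0.0174 0 0.0034 1; 0 0 0 -0.0258 0 0.0064 1; 0 0 0 -0.0338 0 0.0103 1; 0 0 0 -0.0413 0 0.015 1"}}

```text
clock: 13.58
position: [487.5, 134.2, 262.6]
orientation: [179.9, -0.0, 91.9]
contact_force: [-8.3, -2.5, 13.0]
gripper_width: 0.311
```

Request:
{"api": "servo_tool", "payload": {"steps": "0 0 0 -0.007 0 0.0055 1; 0 0 0 -0.0134 0 0.0117 1; 0 0 0 -0.0191 0 0.0185 1; 0 0 0 -0.0241 0 0.0258 1; 0 0 0 -0.0283 0 0.0337 1"}}

```text
clock: 14.2
position: [488.3, 105.5, 228.1]
orientation: [-180.0, 0.0, 91.9]
contact_force: [-6.9, -3.1, 7.2]
gripper_width: 0.303
```

Run:
```python
from h import *
togo([486.2,182.8-85*np.sin(np.radians(65)),191+85*np.cos(np.radians(65))])
W=grab_frame("wrist");cv2.imwrite("pics/w13.png",W["pixels"][:,:,::-1])
D=grab_frame("side");crop(D,140,150,300,290,"d13.png",5)
S=grab_frame("scene");crop(S,215,120,345,250,"s13.png",5)
arc(65,[67,70,73,75,77])
```

```text
at [488.3 105.5 228.1] [-180.     0.    91.9] F [-6.9 -3.1  7.2] w 0.303 t 14.2
shift m [ 0.0003 -0.0021  0.0012]
67 x -0.0012 z 0.0027
70 x -0.0028 z 0.0069
73 x -0.0042 z 0.0111
75 x -0.0051 z 0.0139
77 x -0.0058 z 0.0168
```

View pics/s13.png

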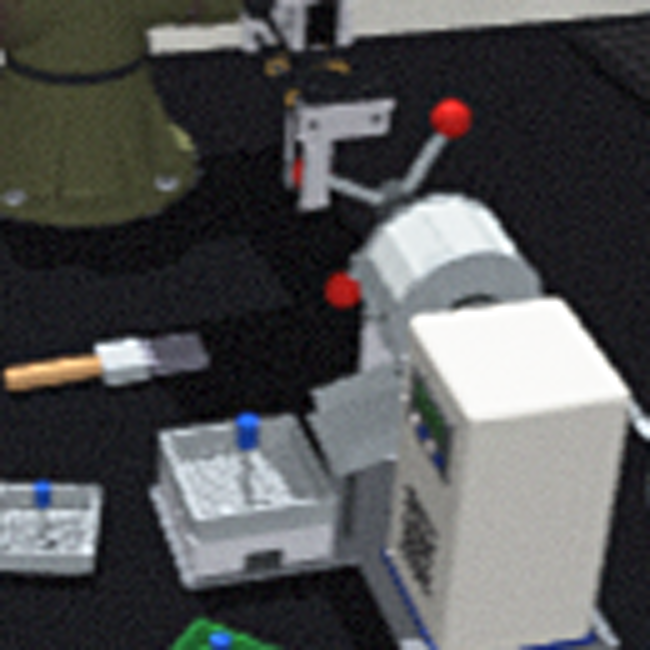

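View pics/d13.png

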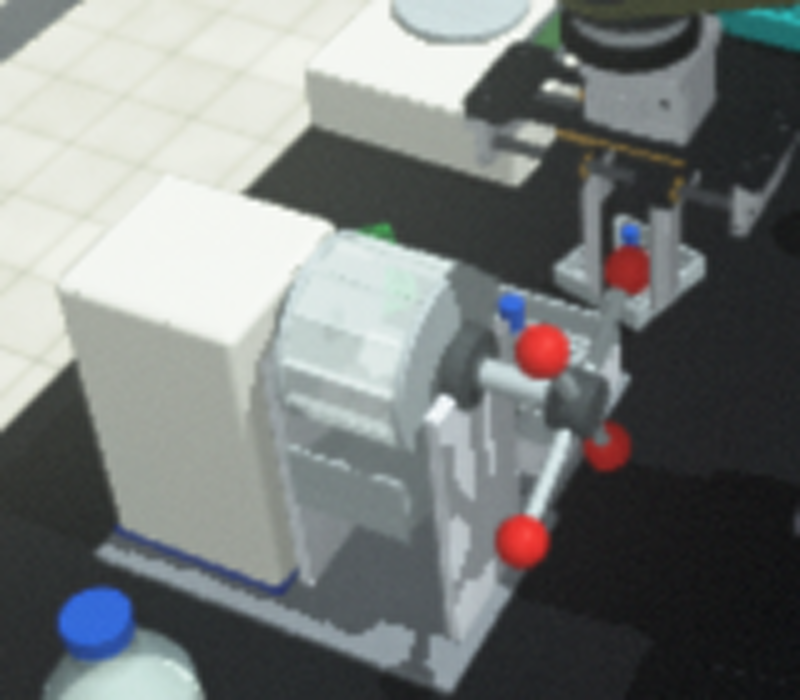

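View pics/w13.png

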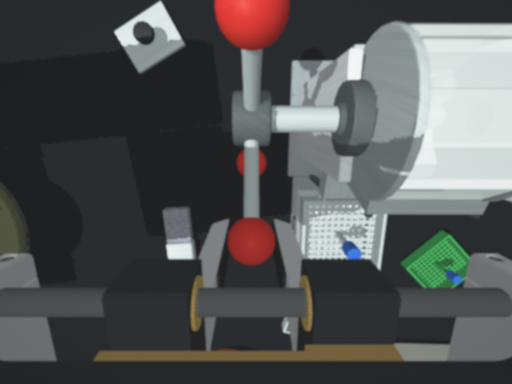

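Run:
```python
from h import *
arc(65,[69,73,77,81,85])
```

```text
69 x -0.0023 z 0.0055
73 x -0.0042 z 0.0111
77 x -0.0058 z 0.0168
81 x -0.0069 z 0.0226
85 x -0.0076 z 0.0285
```

Request:
{"api": "servo_tool", "payload": {"steps": "0 0 0 -0.0023 -0.0003 0.0055 1; 0 0 0 -0.0042 -0.0005 0.0111 1; 0 0 0 -0.0058 -0.0005 0.0168 1; 0 0 0 -0.0069 -0.0005 0.0226 1; 0 0 0 -0.0076 -0.0005 0.0285 1"}}

```text
clock: 14.98
position: [488.5, 98.0, 199.4]
orientation: [180.0, 0.1, 91.9]
contact_force: [-1.8, -4.1, 5.3]
gripper_width: 0.305
```

Request:
{"api": "servo_tool", "payload": {"steps": "0 0 0 0 0 0 1; 0 0 0 0 0 0 0.8; 0 0 0 0 0 0 0.5; 0 0 0 0 0 0 0.4; 0 0 0 0 0 0 0.3"}}

```text
clock: 15.6
position: [488.4, 98.8, 199.1]
orientation: [180.0, -0.0, 91.9]
contact_force: [-0.1, 0.7, 0.5]
gripper_width: 0.586
```

Request:
{"api": "servo_tool", "payload": {"steps": "0 0 0 0 0 -0.03 0.3; 0 0 0 0 0 -0.08 0.3; 0 0 0 0 0 -0.135 0.3; 0 0 0 0 0 -0.135 0.3"}}

```text
clock: 16.1
position: [489.2, 98.9, 337.9]
orientation: [179.6, -0.0, 91.9]
contact_force: [-0.9, -0.4, -1.1]
gripper_width: 0.702
```

Run:
```python
from h import *
togo([486.2,190,341])
W=grab_frame("wrist");cv2.imwrite("pics/w14.png",W["pixels"][:,:,::-1])
D=grab_frame("side");crop(D,140,150,300,290,"d14.png",5)
S=grab_frame("scene");crop(S,215,120,345,250,"s14.png",5)
sr=[b[0] for b in blobs(S,"red")]; dr=[b[0] for b in blobs(D,"red")]; wr=[b[0] for b in blobs(W,"red",200)]
for X,l in((S,sr),(W,wr)):
 for a in l:
  for b in dr:
    p,r=tri([ray(X,*a),ray(D,*b)])
    if max(r)<4: print(a,b,p.round(1),np.round(r,1),"ang",np.degrees(np.arctan2(182.8-p[1],p[2]-209.5)).round(1))
```

```text
at [489.2  98.9 337.9] [179.6  -0.   91.9] F [-0.9 -0.4 -1.1] w 0.702 t 16.1
shift m [ 0.0911  0.     -0.003 ]
[298.5, 141.4] [252.4, 210.7] [486.3 196.2 295.3] [0.2 0.2] ang -8.9
[274.0, 160.4] [266.6, 208.4] [490.4  98.6 221.8] [0.2 0.2] ang 81.7
[313.7, 160.0] [242.2, 253.6] [482.8 270.5 200.6] [0.4 0.4] ang -95.8
[375.7, 177.4] [157.9, 317.0] [593.2 503.6 156.1] [0.4 0.4] ang -99.4
[249.2, 29.6] [242.2, 253.6] [483.3 268.7 198.8] [0.1 0.1] ang -97.1
[249.4, 92.3] [252.4, 210.7] [486.  196.6 295.5] [0.2 0.2] ang -9.1
[249.4, 191.4] [266.6, 208.4] [489.4  99.8 223.1] [0.5 0.5] ang 80.7
```

View pics/s14.png

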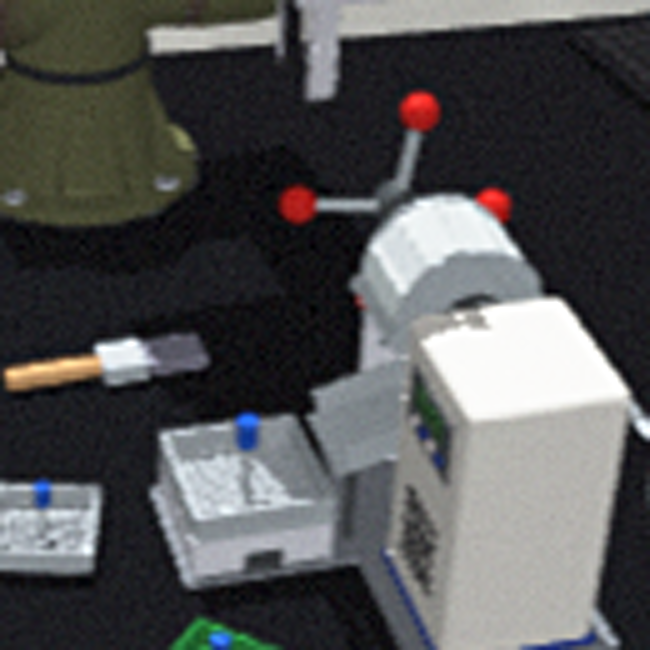

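View pics/d14.png

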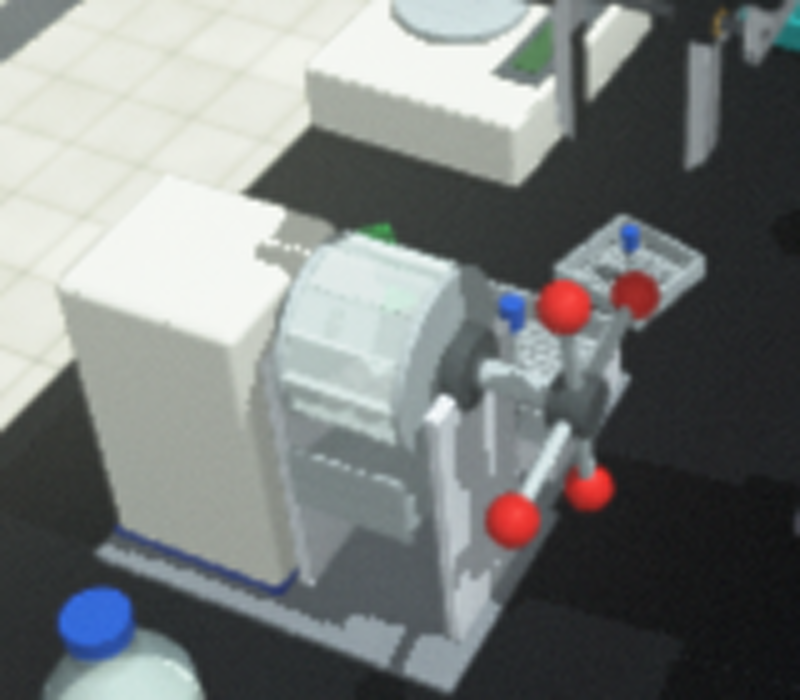

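View pics/w14.png

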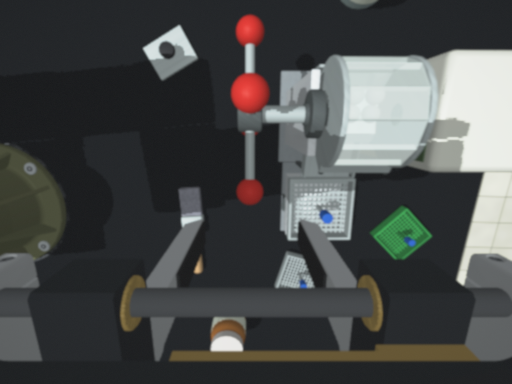

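Request:
{"api": "servo_tool", "payload": {"steps": "0 0 0 0.05 0 0 0.3; 0 0 0 0.0975 0 0 0.3; 0 0 0 0.0975 0 0.03 0.3; 0 0 0 0.0975 0 0.045 0.3; 0 0 0 0.0975 0 0.045 0.3"}}

```text
clock: 16.88
position: [484.8, 195.6, 287.8]
orientation: [-179.8, 0.0, 91.9]
contact_force: [-0.2, -0.3, 0.7]
gripper_width: 0.7
```

Run:
```python
from h import *
W=grab_frame("wrist")
print(blobs(W,"red",200), proj(W,[486.2,196.4,295.4]))
togo([486.2,196.4,276.5])
```

```text
[([252.2, 125.2], [237, 111, 31, 29, 686]), ([252.1, 234.9], [232, 215, 42, 41, 1375])] (np.float64(251.67210042994296), np.float64(234.61233378345736), np.float64(184.92181725611886))
at [485.2 195.7 289. ] [-180.     0.    91.9] F [-0.2 -0.1  0.4] w 0.702 t 16.93
shift m [0.0007 0.0011 0.0125]
```

Request:
{"api": "servo_tool", "payload": {"steps": "0 0 0 0.0007 0.001 0.0125 0.3; 0 0 0 0.0007 0.001 0.0125 0.6; 0 0 0 0.0007 0.001 0.0125 0.9; 0 0 0 0.0007 0.001 0.0125 1; 0 0 0 0.0007 0.001 0.0125 1"}}

```text
clock: 17.55
position: [485.8, 196.9, 276.7]
orientation: [-179.9, -0.0, 91.9]
contact_force: [-26.1, -1.5, 7.2]
gripper_width: 0.314
```

Request:
{"api": "servo_tool", "payload": {"steps": "0 0 0 0 0 0 1; 0 0 0 0 0 0 1"}}

```text
clock: 17.8
position: [485.5, 196.9, 276.7]
orientation: [-179.9, 0.0, 91.9]
contact_force: [-5.9, -0.7, 2.4]
gripper_width: 0.31
```

Run:
```python
from h import *
togo([486.2,196.4,276.5])
arc(-8.5,[-5,-1,3,7,11]);arc(11,[14,17,20,23,26]);arc(26,[29,32,35,38,41]);arc(41,[42,43,44,45,46])
```

```text
at [485.5 196.9 276.7] [-179.9    0.    91.9] F [-5.9 -0.7  2.4] w 0.31 t 17.8
shift m [-0.0005  0.0007  0.0002]
-5 x -0.0052 z -0.0006
-1 x -0.0111 z -0.0009
3 x -0.0170 z -0.0008
7 x -0.0229 z -0.0003
11 x -0.0288 z 0.0006
14 x -0.0043 z 0.0010
17 x -0.0086 z 0.0022
20 x -0.0129 z 0.0036
23 x -0.0170 z 0.0052
26 x -0.0210 z 0.0070
29 x -0.0039 z 0.0021
32 x -0.0078 z 0.0043
35 x -0.0115 z 0.0068
38 x -0.0151 z 0.0094
41 x -0.0185 z 0.0122
42 x -0.0011 z 0.0010
43 x -0.0022 z 0.0020
44 x -0.0033 z 0.0030
45 x -0.0043 z 0.0040
46 x -0.0054 z 0.0051
```

Request:
{"api": "servo_tool", "payload": {"steps": "0 0 0 -0.0052 -0.0003 -0.0006 1; 0 0 0 -0.0111 -0.0003 -0.0009 1; 0 0 0 -0.017 -0.0003 -0.0008 1; 0 0 0 -0.0229 -0.0003 -0.0003 1; 0 0 0 -0.0288 -0.0003 0.0006 1"}}

```text
clock: 18.42
position: [486.4, 168.6, 276.4]
orientation: [-180.0, -0.1, 91.9]
contact_force: [-4.9, 3.5, 3.9]
gripper_width: 0.309
```

Request:
{"api": "servo_tool", "payload": {"steps": "0 0 0 -0.0043 0 0.001 1; 0 0 0 -0.0086 0 0.0022 1; 0 0 0 -0.0129 0 0.0036 1; 0 0 0 -0.017 0 0.0052 1; 0 0 0 -0.021 0 0.007 1"}}

```text
clock: 19.05
position: [487.1, 147.3, 270.0]
orientation: [180.0, -0.0, 91.9]
contact_force: [-7.5, 0.6, 9.5]
gripper_width: 0.309
```

Run:
```python
from h import *
togo([486.2,182.8-85*np.sin(np.radians(26)),191+85*np.cos(np.radians(26))])
W=grab_frame("wrist");cv2.imwrite("pics/w15.png",W["pixels"][:,:,::-1])
S=grab_frame("scene");crop(S,215,120,345,250,"s15.png",5)
```

```text
at [487.1 147.3 270. ] [180.   -0.   91.9] F [-7.5  0.6  9.5] w 0.309 t 19.05
shift m [-0.0017 -0.0009  0.0026]
```

View pics/s15.png

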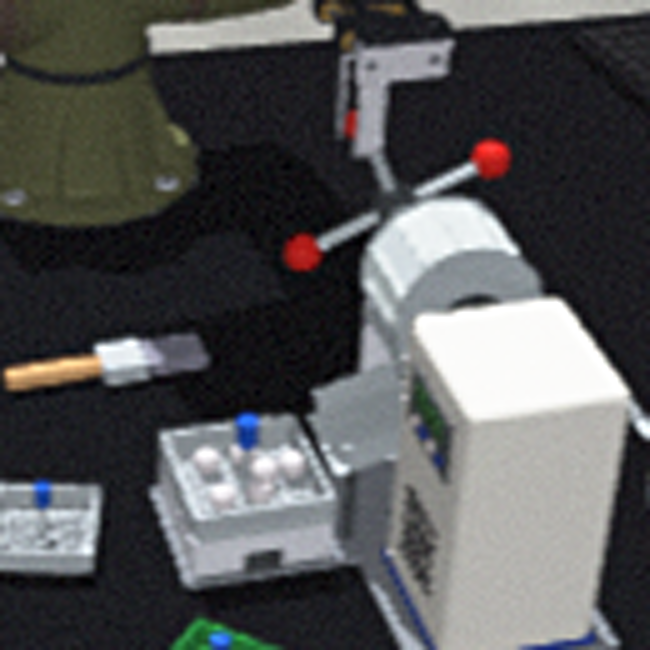

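View pics/w15.png

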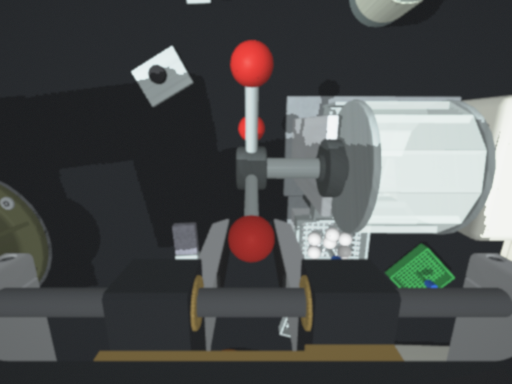

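The balls are already in the sieve (five or six visible at scene crop (205–290, 460–490)). I'll carry on to straight down.

Request:
{"api": "servo_tool", "payload": {"steps": "0 0 0 -0.0039 -0.0005 0.0023 1; 0 0 0 -0.0078 -0.0005 0.0047 1; 0 0 0 -0.0115 -0.0005 0.0073 1; 0 0 0 -0.0151 -0.0005 0.01 1; 0 0 0 -0.0185 -0.0005 0.0128 1"}}

```text
clock: 19.77
position: [487.6, 128.3, 257.5]
orientation: [179.9, 0.0, 91.9]
contact_force: [-4.7, -2.8, 10.5]
gripper_width: 0.306
```

```bash
cat > ang.py <<'E'
from h import *
D=grab_frame("side");S=grab_frame("scene");W=grab_frame("wrist")
cv2.imwrite("pics/wa.png",W["pixels"][:,:,::-1])
L={n:[b[0] for b in blobs(f,"red",15)] for n,f in(("S",S),("D",D),("W",W))}
F=dict(S=S,D=D,W=W)
for n in("S","W"):
 for a in L[n]:
  for b in L["D"]:
    p,r=tri([ray(F[n],*a),ray(D,*b)])
    if max(r)<3 and p[1]<400: print(n,p.round(1),np.round(r,1),"ang",np.degrees(np.arctan2(182.8-p[1],p[2]-209.5)).round(1), "r",np.hypot(182.8-p[1],p[2]-209.5).round(1))
togo([486.2,182.8-85*np.sin(np.radians(45)),191+85*np.cos(np.radians(45))])
E
python3 ang.py
```

```text
S [484.4 251.  262.4] [0.3 0.3] ang -52.2 r 86.3
S [487.4 114.8 155.5] [1.9 1.9] ang 128.5 r 86.9
W [484.5 251.3 262.3] [0. 0.] ang -52.4 r 86.5
W [495.5 227.3 234.8] [2.7 2.7] ang -60.4 r 51.2
W [479.9 158.9 300.4] [2.6 2.6] ang 14.8 r 94.0
W [479.8 121.3 167.5] [2.6 2.6] ang 124.3 r 74.5
W [489.3 131.4 276.9] [1.3 1.3] ang 37.3 r 84.7
at [487.6 128.  257.1] [1.799e+02 1.000e-01 9.190e+01] F [-3.4 -4.5  8.6] w 0.308 t 19.93
shift m [-0.0052 -0.0016  0.006 ]
```

Request:
{"api": "servo_tool", "payload": {"steps": "0 0 0 -0.0026 -0.0005 0.0021 1; 0 0 0 -0.005 -0.0005 0.0043 1; 0 0 0 -0.0078 -0.0005 0.0069 1; 0 0 0 -0.0078 -0.0005 0.0069 1"}}

```text
clock: 20.42
position: [487.8, 120.4, 250.1]
orientation: [179.9, 0.0, 91.9]
contact_force: [1.6, -3.6, 4.9]
gripper_width: 0.311
```

```bash
python3 ang.py
```

```text
S [484.3 243.9 270.8] [0.3 0.3] ang -44.9 r 86.5
S [485.7 123.6 146.1] [1.2 1.2] ang 137.0 r 86.8
W [485.  242.6 269. ] [0.2 0.2] ang -45.1 r 84.4
W [489.5 123.7 269.8] [1.1 1.1] ang 44.4 r 84.5
at [487.8 120.4 250. ] [179.9   0.   91.9] F [ 1.9 -4.2  4.4] w 0.31 t 20.57
shift m [ 0.0023 -0.0015 -0.0011]
```

Request:
{"api": "servo_tool", "payload": {"steps": "0 0 0 0 0 0 0.8; 0 0 0 0 0 0 0.5; 0 0 0 0 0 0 0.3; 0 0 0 0 0 0 0.3; 0 0 0 0 0 0 0.3"}}

```text
clock: 21.2
position: [487.3, 120.8, 249.1]
orientation: [-180.0, -0.0, 91.9]
contact_force: [0.1, -0.3, 0.1]
gripper_width: 0.682
```

Request:
{"api": "servo_tool", "payload": {"steps": "0 0 0 0 0 -0.03 0.3; 0 0 0 0 0 -0.08 0.3; 0 0 0 -0.03 0 -0.1 0.3; 0 0 0 -0.05 0 -0.1 0.3; 0 0 0 -0.05 0 -0.1 0.3"}}

```text
clock: 21.82
position: [489.0, 70.1, 349.3]
orientation: [180.0, -0.0, 91.8]
contact_force: [-0.4, 0.1, -0.6]
gripper_width: 0.702
```

```bash
python3 ang.py
python3 - <<'E'
from h import *
S=grab_frame("scene");crop(S,215,120,345,250,"s16.png",5); crop(S,240,195,290,245,"s16b.png",12)
D=grab_frame("side");crop(D,140,150,300,290,"d16.png",5)
print(blobs(S,"red"),blobs(D,"red"))
E
```

```text
S [484.1 244.  270.6] [0.3 0.3] ang -45.0 r 86.5
S [489.  122.8 269. ] [0.2 0.2] ang 45.3 r 84.5
S [485.7 123.6 146.1] [1.2 1.2] ang 137.0 r 86.8
W [485.5 240.2 266.1] [1. 1.] ang -45.4 r 80.5
W [495.3 221.2 244.2] [2.1 2.1] ang -47.9 r 51.7
W [488.6 123.6 269.5] [0.2 0.2] ang 44.6 r 84.3
W [489.4 112.3 135.1] [0.6 0.6] ang 136.6 r 102.5
at [488.9  71.4 349. ] [-180.    -0.    91.9] F [0.6 0.7 0.1] w 0.697 t 21.98
shift m [ 0.0514 -0.001   0.0979]
[([309.2, 145.7], [306, 142, 8, 8, 46]), ([280.4, 149.3], [277, 146, 8, 8, 46]), ([279.0, 175.3], [276, 172, 7, 7, 40]), ([375.7, 177.4], [372, 174, 9, 8, 50])] [([263.4, 201.5], [260, 198, 8, 8, 51]), ([245.1, 229.0], [241, 225, 9, 9, 70]), ([264.9, 231.7], [261, 228, 8, 8, 35]), ([246.9, 258.9], [243, 254, 9, 10, 71]), ([157.9, 317.0], [151, 310, 14, 14, 123])]
```

View pics/wa.png

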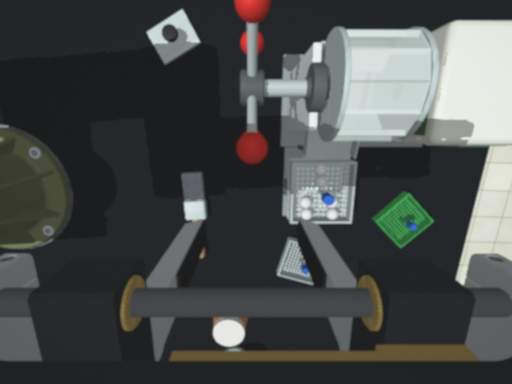

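View pics/s16.png

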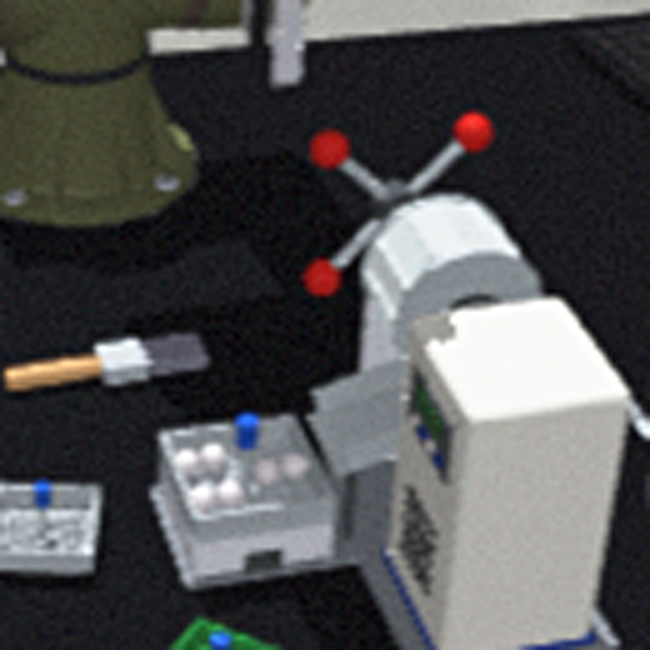

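View pics/d16.png

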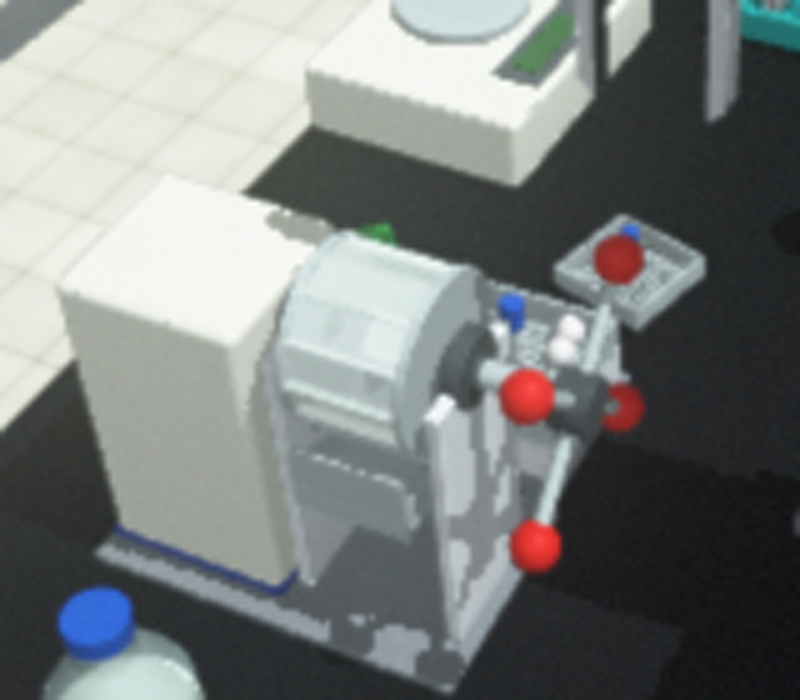

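View pics/s16b.png

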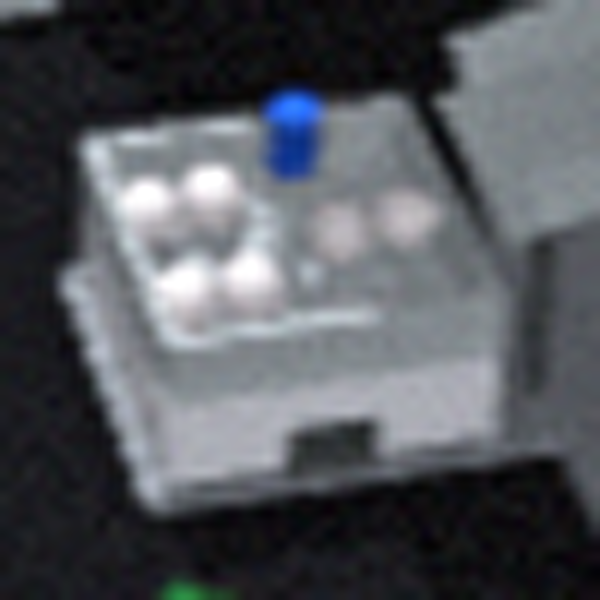

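Six balls are in the sieve (scene crop: four at left, two at right) and the knobs sit at ±45° within about 1°. I'll take one closer look at the sieve.

Request:
{"api": "servo_tool", "payload": {"steps": "0 0 0 -0.03 0.03 0 0.3; 0 0 0 -0.07 0.06 0 0.3; 0 0 0 -0.1 0.1 0.02 0.3; 0 0 0 -0.12 0.13 0.06 0.3; 0 0 0 -0.12 0.13 0.1 0.3"}}

```text
clock: 22.7
position: [623.9, -45.6, 246.4]
orientation: [-179.9, -0.0, 91.8]
contact_force: [1.1, 0.2, -1.3]
gripper_width: 0.699
```

Request:
{"api": "servo_tool", "payload": {"steps": "0 0 0 0 0 0 0.3; 0 0 0 0 0 0 0.3"}}

```text
clock: 22.95
position: [623.3, -44.4, 251.5]
orientation: [179.9, 0.0, 91.9]
contact_force: [0.0, -0.4, 0.2]
gripper_width: 0.7
```

Run:
```python
from h import *
W=grab_frame("wrist"); crop(W,170,20,340,180,"w17.png",4); cv2.imwrite("pics/w17f.png",W["pixels"][:,:,::-1])
S=grab_frame("scene"); cv2.imwrite("pics/s17.png",S["pixels"][:,:,::-1])
togo([616.5,30.6,99])
k=max(blobs(W,"blue",60),key=lambda b:b[1][4]);print(k,plane(W,*k[0],108),proj(W,[616.5,30.6,108]))
```

```text
at [623.4 -44.5 251.7] [179.8   0.   91.9] F [-0.7  0.1  0.6] w 0.702 t 23.05
shift m [ 0.0753 -0.0049  0.1527]
([246.8, 122.9], [240, 116, 14, 14, 147]) [616.93283762  30.39529301 108.        ] (np.float64(246.43102131296553), np.float64(122.70336782990529), np.float64(311.7708760619013))
```

View pics/w17.png

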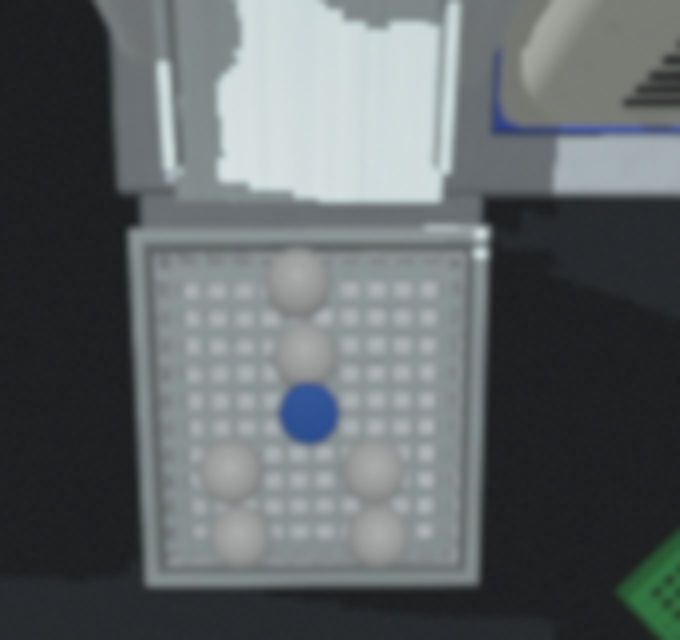

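View pics/s17.png

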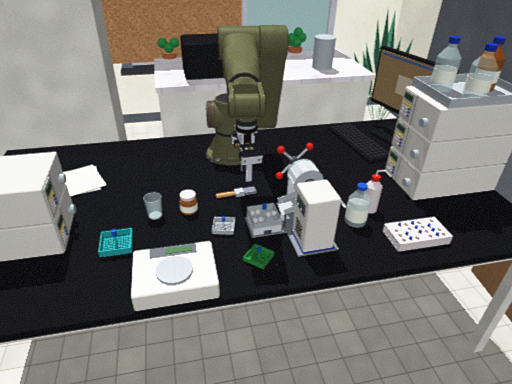

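The wrist view shows six balls inside the sieve, at rest. The sieve is square and centred on the pan, with its knob within 0.5 mm of target, and the robot is clear of everything. Handing in.

```bash
python3 -c "
from cell import sign_off
print(sign_off())"
```

```text
the job is handed in; nothing more can be done
None
```

The sieve is seated on the receiver pan, the port faces down, and all six balls are in the sieve. The job was handed in at about 23 s of the 72 s allowed.

- **Sieve:** I carried the larger grey sieve by its blue knob, aligned it with the pan, and lowered it in small steps. First contact came at the expected height, with about 14 N pressing down at most. The last wrist picture shows it square and centred, with its knob about 0.5 mm from the target.
- **Jar:** I turned the jar about 155° in the positive direction, in two strokes on two different turnstile knobs. The balls ran down the chute during the second stroke.
- **Balls:** all six are visible at rest in the sieve in both the wrist and scene pictures.
- **Port angle:** the two upper turnstile knobs measured within about 0.5° of ±45°. The lower knob that could be measured read 137° instead of 135°; one of the camera views of it was partly hidden. I take the port to be straight down to within about 1°.
- **Other things on the bench:** everything looks unmoved in the last scene picture, by eye only. The highest force I saw was a brief 26 N sideways while closing on a turnstile knob.

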